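# Gauge a specimen block against the flip stop of a precision saw

## Task

Set up the cast resin specimen block on the small bench saw for its first cut: flip the stop down onto the fence until it is fully seated, slide the block along the fence until it sits snugly in the corner between the fence and the stop's screw tip, then flip the stop back up out of the way. Feel the block up to the stop with a light but definite push and without shifting the stop's setting on the fence, leave the block flat against the fence exactly where it was gauged, and do not disturb the other things on the bench.

Things in the scene. Friction and masses are not known exactly. Their poses are not given: they have to be found in the camera images.
- saw: Small bench saw, fixed: white base 255 x 305 mm with a flat aluminium bed, top 30 mm above the bench. Origin on the bench below the point where fence face and blade plane cross. x: across the fence, away from the robot; y: along the fence to the infeed end (robot's left); z up. Bed: x -102 to 0, y -98 to 203 mm. The saw head behind (x over 22 mm, up to 62 mm above the bed) is drawn back.
- fence (a point): Point on the top front edge of the fence, 100 mm along saw y from the blade plane; axes as the saw's. The fence is an aluminium rail along y: front face at saw x = 0, 14 mm thick, top 12 mm above the bed, with an 8 mm gap for the blade at saw y = 0. Fingers that hold the block against the fence must stay above its top.
- corner (a point): Where the fence's front face and the bed's top meet, abreast of the stop plate (saw y -20 to -44 mm); part of the stop carriage on the fence. Axes as the saw's: +x across the fence, +y along it away from the stop, z up. The stop's screw tip lies 2 to 16 mm from here in +y. The carriage is clamped only finger-tight and slips along the fence at about 20 N.
- hinge (a point): Middle of the flip stop's hinge pin, on the stop carriage: from the corner 30 mm in x (behind the fence face), -9 mm in y, 19 mm above the bed. The pin runs along y. Axes as the saw's.
- tab (a point): Centre of the grooved finger tab at the free end of the steel flip stop: 32 mm along the arm, 12 mm thick along the fence (y), 15 mm high; 82 mm from the pin. Stop down: at x -52, y -9, z 19.5 mm from the corner, 12 mm free below it, block's front face 26 mm behind its centre. Stop up: about 100 mm above the bed. Axes as the saw's with the stop down; they turn with it.
- flip_stop (a joint): Hinge, rad: 0 = down and seated, arm across the fence's top; grows as the tab swings up and back; 1.57 upright, 2.0 end stop. Stiff (0.09 N m friction): stays where left. Through its plate runs a fine-adjustment screw along y, 13 mm before the fence face and 15.5 mm above the bed; its flat 9 mm tip, facing +y, is what the block butts against. It is set beforehand by an unknown 2 to 16 mm.
- block_center (a point): Centre of the loose ivory-coloured resin block, 26 mm wide (x), 120 mm long (y), 36 mm high (z), 0.1 to 0.2 kg, lying on the bed, a little askew, away from fence and stop on the infeed side. The point is 18 mm above its underside. Gauged, its x is -13 mm from the corner and its y 60 mm from the screw tip (62 to 76 mm from the corner), block y along the fence, the end that faces the stop against it.
- beaker: Glass beaker, 52 mm across, 69 mm high, a bystander; origin at the centre of its underside.
- dropper: Dropper bottle, 36 mm across, 98 mm high, a bystander; origin at the centre of its underside.
- slide_box: Box of microscope slides, 30 x 82 x 28 mm, a bystander; origin at the centre of its underside.
- marker: Felt marker lying on the bench, 130 mm long, 15 mm high, a bystander; origin at the centre of its underside.
- forceps: Steel forceps lying on the bench, 132 mm long, 8 mm high, a bystander; origin at the centre of its underside.
- tape_roll: Roll of tape lying flat, 52 mm across, 19 mm high, a bystander; origin at the centre of its underside.

How it is judged:
By the outcome, as a careful person would: the job done as asked, in the order asked, and still so for the second after the job is handed in, with the robot touching nothing.
It also fails if it takes over 72 s, if anything falls off the work surface, if the arm or the gripper's body presses on something with over 40 N, if the wrist force passes 120 N, or if a joint passes its speed limit or range.

## Robot

A 6-joint arm with a two-finger parallel gripper is mounted at the origin on a cart in front of the work surface, level with it; the furniture and walls round the work are solid. World frame = base frame: x ahead of the robot, y to its left, z up, the work surface at z = 0. Lengths are in m, angles in degrees, forces in N, time in s.
With the tool pointing down it reaches from about 0.4 to 0.825 m from the base axis. Payload 7 kg.
Tool frame: the origin (TCP) lies midway between the tips of the shut fingers; the grasp point (between the pads) lies 19 mm behind it (ctrl.hold_point_z is the distance from the TCP to the grasp point, in m); z points along the fingers, y is the line along which they close (so a half turn about z gives the same grasp; the last joint's range is limited). The gripper opens to 88 mm and grips with 3 to 60 N. Pads are 19 mm wide; open, the fingers measure 130 mm over their backs; the gripper's body (78 mm by 193 mm) begins 47 mm behind the grasp point.
Start: joints at [-58.493, 20.546, 0.682, 0, -70.136, -16.507], TCP at [0.175, -0.652, 0.227] pointing down, gripper open.
Joint ranges: [-176.03, 176.03], [-82.01, 121.73], [-58.28, 71.71], [-173.87, 95.51], [-174.79, -0.11], [-173.66, 173.66]. Speed limits (degrees/s): [136.94, 136.94, 172.46, 180, 180, 180].

## Interface

Orientations are given as [roll, pitch, yaw] about the fixed x, y, z axes, in that order (R = Rz(yaw) Ry(pitch) Rx(roll)).
In Python, from plant import ctrl gives the robot as it stands.
- The arm moves only by the tool apply_moves, never from a script. Its argument "deltas" is a list of rows, each an object with "fingers": the finger opening in mm, from 0 to 87.6; "delta_pos": the shift along the tool's x, y, z in mm, a list of three; "angular": the turn, a rotation vector about the tool's x, y, z in degrees, a list of three. A call has 1 to 10 rows; each row is the pose to reach, as a shift and turn from the pose commanded when the call began, along the tool's axes at that moment; what a row does not reach only later rows make up. A row lasts 1/10 s, in which the tool goes at most 50 mm and 8.59 degrees, less where a joint would pass 70% of its speed; a pose out of reach is approached as far as the arm can. A call with a gripper value outside its range is refused whole. The fingers move at their own pace and stop on an object; the grip force is fixed at half the most. Time passes only in rows, so rows that repeat a pose let the fingers close. It gives the time, the measured TCP pose, the force, the opening and the grip force at its end, in the units of the state.
- ctrl.get_obs(): the state, without advancing time (a new reading comes with each control period).
- ctrl.snapshot(name): name is "scene" or "top"; returns the picture (384x512x3 uint8, red, green, blue); there is no depth.
- ctrl.camera_params(name): a dict with "fx", "fy", "cx", "cy" (pixels), "cam_to_world" (4x4, takes a point from camera to world coordinates). Camera axes: x right, y up, looking along -z (the intrinsics and any distortion apply to the point x, -y, -z); pixel columns grow to the right and rows downward; lengths in m; the calibration is good to about 2 mm. A picture is of the moment at which its call begins. camera_params takes no time and is no camera call.
- ctrl.close_job(): hands the job in; it is judged then, once.
The state is a dict: "clock": time; "joint_pos": joint angles; "qvel": joint speeds; "tau": joint torques, N m; "tool_pos": TCP position; "orientation": TCP orientation; "force": force on the tool from outside, world axes, zero at the start; "moment": the same for the moment, N m; "opening": finger opening in m; "gripper_force": force on a finger pad.
Only numpy, scipy, OpenCV 4.12 (cv2) and the standard library are available. Lean on these libraries where they do the work, as an engineer would, in place of code of your own. Each camera call takes 0.05 s, during which the arm holds its last target. There are 200 camera calls.

## Working session

There is one attempt and no reset: what is moved stays moved. The work goes in short steps, Python scripts to look and compute and a tool call to move; the robot and the scene stay as the last step left them, time stands still between calls to the robot, and variables do not carry over. Pictures are saved under pics/ and viewed, at most 10 in all, crops included, and the job is handed in when it is done.

Besides the shell and the picture viewer there is one more tool, called after "Call:" in YAML: its name, and indented under it one key for each argument. apply_moves: Moves the arm, as the interface text tells. Its arguments: {"type":"object","properties":{"deltas":{"type":"array"}},"required":["deltas"]}

```bash
mkdir -p pics; ls; python3 - <<'E'
from plant import ctrl
import cv2,numpy as np
for n in("scene","top"):
    im=ctrl.snapshot(n); cv2.imwrite(f"pics/{n}0.png",im[...,::-1])
    p=ctrl.camera_params(n); print(n,{k:np.round(v,4).tolist() if k!='x' else v for k,v in p.items()})
print(ctrl.get_obs(),ctrl.hold_point_z)
a=cv2.imread("pics/top0.png");cv2.imwrite("pics/top0b.png",cv2.resize(a,(800,600)))
E
```

```text
pics
scene {'fx': 483.1001, 'fy': 483.1001, 'cx': 261.8423, 'cy': 200.0085, 'cam_to_world': [[-0.5867, 0.5641, -0.581, -0.2409], [-0.8098, -0.4104, 0.4193, 0.5808], [-0.0019, 0.7165, 0.6976, 0.9465], [0.0, 0.0, 0.0, 1.0]]}
top {'fx': 465.3232, 'fy': 465.3232, 'cx': 263.7848, 'cy': 193.5824, 'cam_to_world': [[-0.0107, 0.9982, -0.0588, 0.4133], [-0.9998, -0.0115, -0.013, 0.0308], [-0.0136, 0.0586, 0.9982, 1.6323], [0.0, 0.0, 0.0, 1.0]]}
{'clock': 0.1, 'joint_pos': array([-5.84933604e+01,  2.05884949e+01,  6.38156321e-01, -1.60036237e-02,
       -7.01353732e+01, -1.65070493e+01]), 'qvel': array([ 0.02683892, -0.10951117,  0.06216029,  0.18912481, -0.09591973,
       -0.05494088]), 'tau': array([-7.52994110e-04, -5.84164560e+01,  2.93750596e+01,  7.01563686e+00,
        1.00877820e-02, -7.62223726e-05]), 'tool_pos': array([ 0.17454966, -0.65158798,  0.2257021 ]), 'orientation': array([ 1.79913546e+02, -9.93052937e-03, -1.65005851e+02]), 'force': array([0.75767456, 0.03156261, 0.64193909]), 'moment': array([-0.0029968 , -0.02831532,  0.00065392]), 'gripper_force': 0.0, 'opening': 0.08785061897518248} 0.0188
```

View pics/top0b.png

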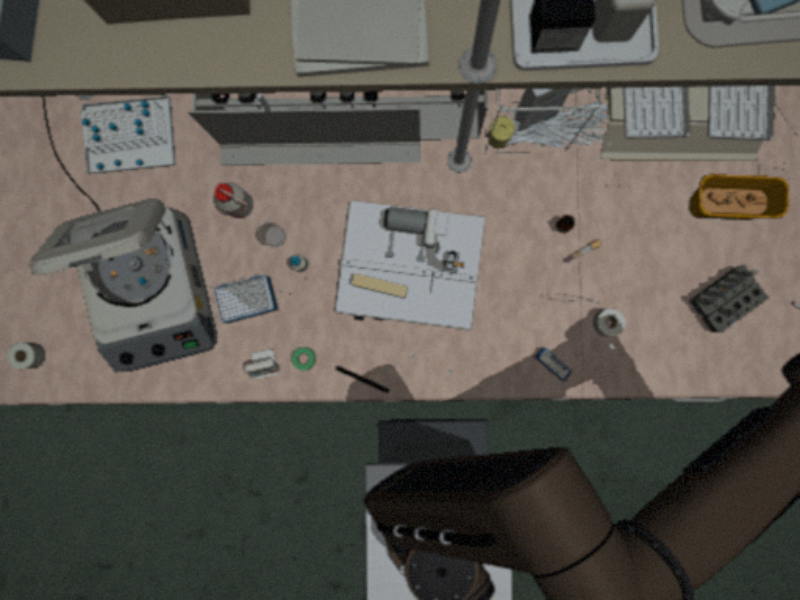

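View pics/scene0.png

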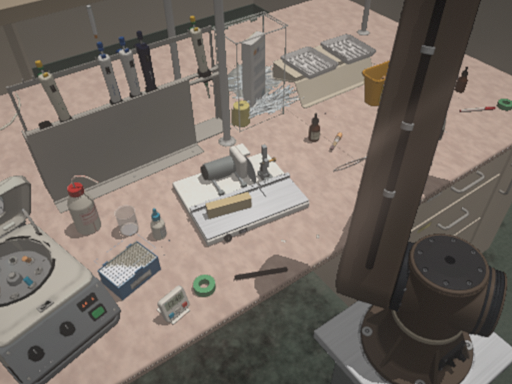

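The top view (800 px wide) shows the saw's white base with corners near (348,203), (484,218), (471,327) and (337,312). The block is at (380,286), and the upright stop is near (452,260). Next I'll enlarge both views around the saw.

```bash
python3 - <<'E'
import cv2,numpy as np
a=cv2.imread("pics/top0.png")[120:220,205:320];b=cv2.imread("pics/scene0.png")[135:255,165:315]
A=cv2.resize(a,None,fx=6,fy=6,interpolation=cv2.INTER_CUBIC);A=np.clip(A*1.3,0,255).astype(np.uint8)
B=cv2.resize(b,None,fx=5,fy=5,interpolation=cv2.INTER_CUBIC)
cv2.imwrite("pics/topc.png",A);cv2.imwrite("pics/scenec.png",B)
E
```

```text
(no output)
```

View pics/topc.png

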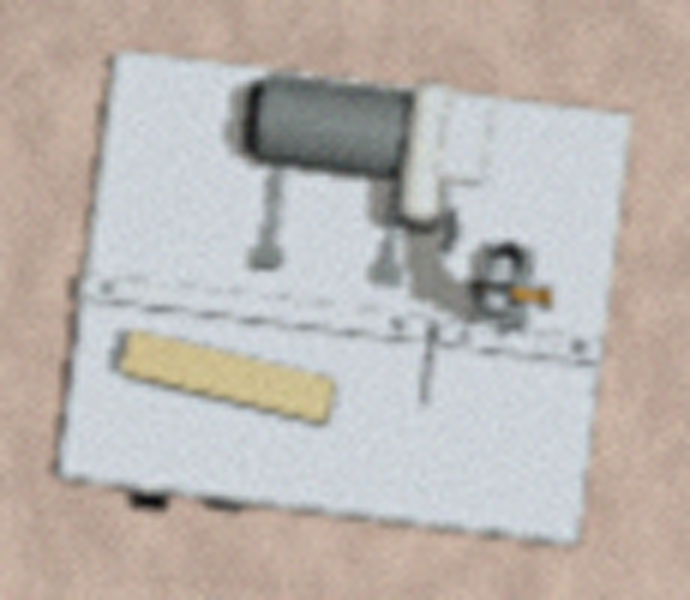

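View pics/scenec.png

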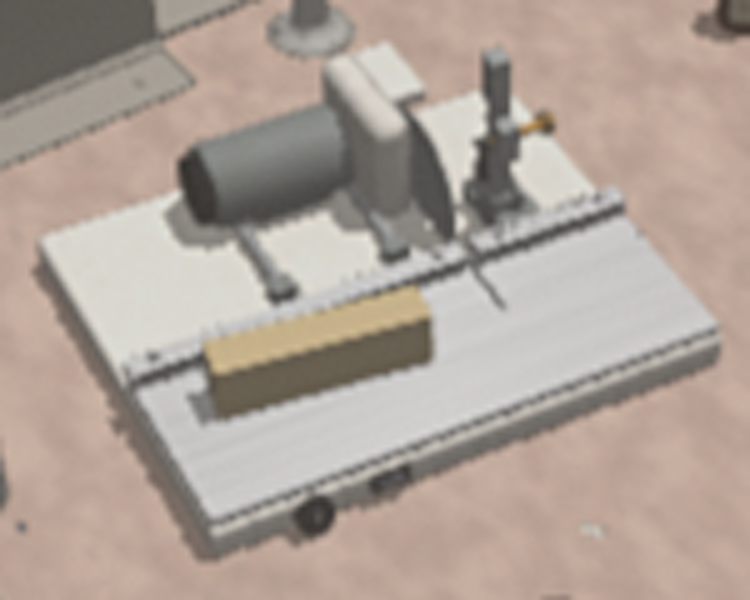

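The saw outline, fence line, slot (near 430,330 in the top crop), block and upright stop are all clear. I'll cast rays onto planes at the known heights.

```bash
cat > h.py <<'E'
import numpy as np
from plant import ctrl
def ray(n,uv,z):
    p=ctrl.camera_params(n);T=np.array(p["cam_to_world"]);u,v=uv
    d=T[:3,:3]@np.array([(u-p["cx"])/p["fx"],-(v-p["cy"])/p["fy"],-1]);o=T[:3,3]
    return o+d*(z-o[2])/d[2]
tc=lambda u,v,z:ray("top",(205+(u+.5)/6-.5,120+(v+.5)/6-.5),z)[:2]
sc=lambda u,v,z:ray("scene",(165+(u+.5)/5-.5,135+(v+.5)/5-.5),z)[:2]
E
python3 - <<'E'
from h import *
# saw-frame pts -> measured
S=[];W=[]
def add(s,w,t): S.append(s);W.append(w);print(t,np.round(w,4))
for (u,v),s in zip([(118,55),(630,115),(578,543),(62,478)],[(153,205),(153,-100),(-102,-100),(-102,205)]): add(s,tc(u,v,.03),'T')
for (u,v),s in zip([(42,243),(210,527),(718,330)],[(153,205),(-102,205),(-102,-100)]): add(s,sc(u,v,.03),'S')
S=np.array(S)/1e3;W=np.array(W)
def fit(S,W):
    sm,wm=S.mean(0),W.mean(0);H=(S-sm).T@(W-wm);a=np.arctan2(H[0,1]-H[1,0],H[0,0]+H[1,1])
    R=np.array([[np.cos(a),-np.sin(a)],[np.sin(a),np.cos(a)]]);return a,R,wm-R@sm
for nm,i in(("top",slice(0,4)),("scene",slice(4,7)),("all",slice(0,7))):
    a,R,t=fit(S[i],W[i]);print(nm,np.degrees(a),t,'res mm',np.round(1e3*(W[i]-(S[i]@R.T+t)),1).tolist())
inv=lambda w:np.round(1e3*(R.T@(np.array(w)-t)),1)
print('fence front T',inv(tc(85,303,.042)),inv(tc(598,358,.042)),'S',inv(sc(132,376,.042)),inv(sc(625,207,.042)))
print('slot T',inv(tc(433,330,.03)),inv(tc(424,403,.03)),'S',inv(sc(503,305,.03)))
b=[tc(u,v,.066) for u,v in[(128,333),(335,380),(325,424),(118,373)]];c=[sc(u,v,.066) for u,v in[(207,345),(415,288),(432,322),(216,378)]]
for q in(b,c):
  q=np.array(q);d=(q[1]+q[2]-q[0]-q[3])/2;print('block',q.mean(0),inv(q.mean(0)),np.linalg.norm(d),np.degrees(np.arctan2(d[1],d[0])))
for z in(.11,.13,.14):print('tab',z,inv(tc(500,245,z)),inv(sc(497,52,z)),inv(sc(497,70,z)))
print('knob',inv(tc(545,297,.09)),inv(sc(547,122,.09)),inv(tc(520,297,.08)))
E
```

```text
T [0.7354 0.1868]
T [ 0.6964 -0.1093]
T [ 0.4494 -0.0755]
T [0.49   0.2205]
S [0.725  0.1928]
S [0.4876 0.2263]
S [ 0.4466 -0.0705]
top -7.722817584899053 [0.56048962 0.00701877] res mm [[-4.2, -2.8], [-2.3, 3.3], [3.4, 2.9], [3.1, -3.4]]
scene -7.316946702042427 [0.55676974 0.01155131] res mm [[-9.6, -2.6], [5.9, -1.6], [3.7, 4.2]]
all -7.5329300361734175 [0.55881843 0.00889457] res mm [[-2.0, -5.2], [-1.0, 1.0], [4.8, 1.4], [5.5, -5.0], [-12.3, 0.7], [3.0, 0.8], [2.0, 6.4]]
fence front T [  4.9 198.9] [  8.5 -96.4] S [  6.8 203.3] [ -1.5 -93.3]
slot T [14.4 -1. ] [-28.1  -0.8] S [-27.9  -0.2]
block [0.54394381 0.12325213] [-29.7 111.4] 0.1200016992412419 -104.01590781845451
block [0.5404073  0.12474821] [-33.4 112.4] 0.11624363802357597 -104.78530936419938
tab 0.11 [ 57.2 -31.7] [ 81.  -55.6] [ 66.7 -47.9]
tab 0.13 [ 54.5 -31.2] [ 58.3 -43.3] [ 44.3 -35.7]
tab 0.14 [ 53.1 -31. ] [ 47.  -37.1] [ 33.2 -29.6]
knob [ 34.  -60.3] [ 34.8 -62.2] [ 33.5 -46.9]
```

```bash
cat >> h.py <<'E'
from scipy.spatial.transform import Rotation as Ro
A=-7.53;R2=Ro.from_euler('z',A,degrees=True).as_matrix();O=np.array([.5631,.0083,0])
def w(x,y,z): return O+R2@np.array([x,y,0])/1e3+[0,0,z/1e3]   # saw mm (z above bench) -> world m
def s(p): return np.round(1e3*(R2.T@(np.array(p)-O)),1)
def ori(psi,tilt=0): # psi: tool yaw rel. saw; tilt: fingers lean toward saw +x
    return Ro.from_euler('y',-tilt,degrees=True).__rmul__(Ro.from_euler('z',A,degrees=True)) if 0 else Ro.from_euler('z',A,degrees=True)*Ro.from_euler('y',-tilt,degrees=True)*Ro.from_euler('xyz',[180,0,psi],degrees=True)
def go(x,y,z,psi=None,tilt=0):
    o=ctrl.get_obs();C=Ro.from_euler('xyz',o["orientation"],degrees=True)
    print("now saw",s(o["tool_pos"]),"rpy",np.round(o["orientation"],1),"q",np.round(o["joint_pos"],1),"F saw",np.round(R2.T@o["force"],1),"t",o["clock"])
    print("delta",np.round(1e3*C.inv().apply(w(x,y,z)-o["tool_pos"]),1),"ang",np.round((C.inv()*ori(psi,tilt)).as_rotvec(degrees=True),1) if psi is not None else "")
E
python3 - <<'E'
from h import *
print(ori(180).as_euler('xyz',degrees=True),ori(180,30).as_matrix()@[0,0,1])
go(85,-37,225,180)
E
```

```text
[180.     0.   172.47] [ 0.49568819 -0.06552265 -0.8660254 ]
now saw [-298.7 -705.1  225.7] rpy [ 179.9   -0.  -165. ] q [-58.5  20.6   0.6  -0.  -70.1 -16.5] F saw [0.7 0.1 0.6] t 0.1
delta [-610.4  470.2    1.3] ang [ 0.1 -0.  22.5]
```

Call:
apply_moves:
  deltas:
    - {"fingers": 0,"delta_pos": [-610,470,0],"angular": [0,0,22.5]}
    - {"fingers": 0,"delta_pos": [-610,470,0],"angular": [0,0,22.5]}
    - {"fingers": 0,"delta_pos": [-610,470,0],"angular": [0,0,22.5]}
    - {"fingers": 0,"delta_pos": [-610,470,0],"angular": [0,0,22.5]}
    - {"fingers": 0,"delta_pos": [-610,470,0],"angular": [0,0,22.5]}
    - {"fingers": 0,"delta_pos": [-610,470,0],"angular": [0,0,22.5]}
    - {"fingers": 0,"delta_pos": [-610,470,0],"angular": [0,0,22.5]}
    - {"fingers": 0,"delta_pos": [-610,470,0],"angular": [0,0,22.5]}
    - {"fingers": 0,"delta_pos": [-610,470,0],"angular": [0,0,22.5]}
    - {"fingers": 0,"delta_pos": [-610,470,0],"angular": [0,0,22.5]}

```text
clock: 1.1
tool_pos: [0.4771, -0.2554, 0.2266]
orientation: [180.0, 0.0, 172.5]
force: [-0.2, -0.4, -0.3]
opening: 0.0133
gripper_force: 0.0
```

```bash
python3 -c "
from h import *
go(85,-37,225,180)"
```

```text
now saw [ -50.7 -272.7  226.6] rpy [180.    0.  172.5] q [ -7.4   7.9 -16.3  -0.  -65.8 -90.1] F saw [-0.1 -0.5 -0.3] t 1.1
delta [-135.9  235.6    1.6] ang [0. 0. 0.]
```

Call:
apply_moves:
  deltas:
    - {"fingers": 0,"delta_pos": [-135,235,0],"angular": [0,0,0]}
    - {"fingers": 0,"delta_pos": [-135,235,0],"angular": [0,0,0]}
    - {"fingers": 0,"delta_pos": [-135,235,0],"angular": [0,0,0]}
    - {"fingers": 0,"delta_pos": [-135,235,0],"angular": [0,0,0]}
    - {"fingers": 0,"delta_pos": [-135,235,0],"angular": [0,0,0]}
    - {"fingers": 0,"delta_pos": [-135,235,0],"angular": [0,0,0]}
    - {"fingers": 0,"delta_pos": [-135,235,0],"angular": [0,0,0]}

```text
clock: 1.8
tool_pos: [0.642, -0.0395, 0.2252]
orientation: [-180.0, -0.1, 172.7]
force: [-1.2, -0.4, -0.3]
opening: 0.0002
gripper_force: 0.0
```

```bash
python3 - <<'E'
from h import *
import cv2
go(85,-37,125,180)
a=ctrl.snapshot("top");b=ctrl.snapshot("scene")
A_=cv2.resize(a[130:200,240:310],None,fx=6,fy=6,interpolation=2);B=cv2.resize(b[90:210,205:295],None,fx=3.5,fy=3.5,interpolation=2)
cv2.imwrite("pics/c1.png",np.hstack([A_,B[:420]])[...,::-1])
E
```

```text
now saw [ 84.5 -37.1 225.2] rpy [-1.800e+02 -1.000e-01  1.727e+02] q [  13.8   17.7   -3.7   -0.   -68.8 -111.2] F saw [-1.2 -0.6 -0.3] t 1.8
delta [-7.000e-01  1.000e-01  1.002e+02] ang [-0.  -0.1  0.2]
```

View pics/c1.png

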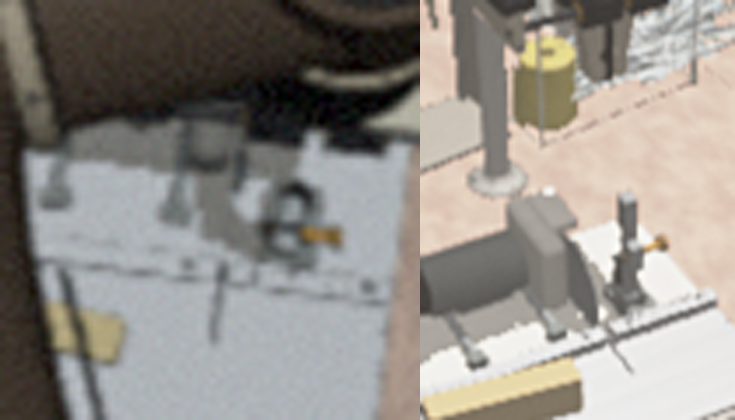

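The right half of the picture (scene view) shows the shut fingertips at about (605,75), above and behind the upright stop, whose tab top is at (627,200). I'll check the calibration against the TCP, and also how far away the column is.

```bash
cat >> h.py <<'E'
def proj(n,P):
    p=ctrl.camera_params(n);c=np.linalg.inv(np.array(p["cam_to_world"]))@np.append(P,1)
    return np.round([p["cx"]+p["fx"]*c[0]/-c[2],p["cy"]-p["fy"]*c[1]/-c[2]],1)
E
python3 -c "
from h import *
P=ctrl.get_obs()['tool_pos'];print(proj('scene',P),'seen 258,112')
print('col',s(ray('scene',(227,143),0)))
for z in(130,140,145,150):print(z,s(ray('scene',(205+(627-420)/3.5,90+197/3.5),z/1e3)))
for z in(130,145):print(z,s(ray('top',(240+290/6,130+185/6),z/1e3)))"
```

```text
[257.5 110.5] seen 258,112
col [267.  -24.8   0. ]
130 [ 48.8 -40.9 130. ]
140 [ 37.5 -34.7 140. ]
145 [ 31.9 -31.6 145. ]
150 [ 26.2 -28.5 150. ]
130 [ 49.  -32.7 130. ]
145 [ 47.  -32.3 145. ]
```

Call:
apply_moves:
  deltas:
    - {"fingers": 0,"delta_pos": [0,3,50],"angular": [0,0,0]}
    - {"fingers": 0,"delta_pos": [0,3,93],"angular": [0,0,0]}
    - {"fingers": 0,"delta_pos": [0,3,95],"angular": [0,0,0]}
    - {"fingers": 0,"delta_pos": [12,3,95],"angular": [0,0,0]}
    - {"fingers": 0,"delta_pos": [22,3,95],"angular": [0,0,0]}
    - {"fingers": 0,"delta_pos": [30,3,95],"angular": [0,0,0]}
    - {"fingers": 0,"delta_pos": [38,3,94],"angular": [0,0,0]}
    - {"fingers": 0,"delta_pos": [46,3,93],"angular": [0,0,0]}
    - {"fingers": 0,"delta_pos": [54,3,93],"angular": [0,0,0]}
    - {"fingers": 0,"delta_pos": [60,3,93],"angular": [0,0,0]}

```text
clock: 2.9
tool_pos: [0.5812, -0.0309, 0.134]
orientation: [180.0, 0.0, 172.5]
force: [0.9, 0.1, -0.9]
opening: 0.0005
gripper_force: 0.4
```

```bash
python3 - <<'E'
from h import *
import cv2
go(4,-34,125.5,180)
b=ctrl.snapshot("scene")
cv2.imwrite("pics/c2.png",cv2.resize(b[90:230,185:325],None,fx=4,fy=4,interpolation=2)[...,::-1])
E
```

```text
now saw [ 23.1 -36.5 134. ] rpy [180.    0.  172.5] q [  16.2   16.3  -18.5   -0.   -55.2 -113.7] F saw [ 0.9  0.3 -0.9] t 2.9
delta [19.1  2.5  8.5] ang [0. 0. 0.]
```

View pics/c2.png

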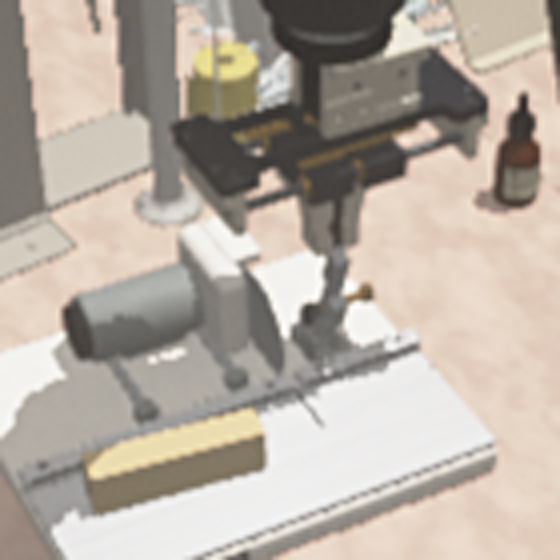

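The fingers sit behind the tab, at about (330,250), and the stop is starting to swing. I'll keep following the arc down.

Call:
apply_moves:
  deltas:
    - {"fingers": 0,"delta_pos": [10,1,3],"angular": [0,0,0]}
    - {"fingers": 0,"delta_pos": [20,1,8],"angular": [0,0,0]}
    - {"fingers": 0,"delta_pos": [29,1,14],"angular": [0,0,0]}
    - {"fingers": 0,"delta_pos": [38,1,20],"angular": [0,0,0]}
    - {"fingers": 0,"delta_pos": [46,1,28],"angular": [0,0,0]}
    - {"fingers": 0,"delta_pos": [53,1,36],"angular": [0,0,0]}
    - {"fingers": 0,"delta_pos": [59,1,46],"angular": [0,0,0]}
    - {"fingers": 0,"delta_pos": [63,1,55],"angular": [0,0,0]}
    - {"fingers": 0,"delta_pos": [66,1,64],"angular": [0,0,0]}
    - {"fingers": 0,"delta_pos": [66,1,68],"angular": [0,0,0]}

```text
clock: 3.95
tool_pos: [0.5154, -0.0217, 0.0643]
orientation: [-180.0, -0.1, 172.5]
force: [-0.1, -0.2, 0.7]
opening: 0.0005
gripper_force: 0.3
```

```bash
python3 - <<'E'
from h import *
go(-44.5,-34,56.5,180)
E
```

```text
now saw [-43.3 -36.   64.3] rpy [-1.800e+02 -1.000e-01  1.725e+02] q [  19.4   15.5  -31.    -0.   -43.6 -116.9] F saw [-0.1 -0.2  0.7] t 3.95
delta [1.2 2.  7.8] ang [-0.  -0.1  0. ]
```

Call:
apply_moves:
  deltas:
    - {"fingers": 0,"delta_pos": [1,0,3],"angular": [0,0,0]}
    - {"fingers": 0,"delta_pos": [1,0,5],"angular": [0,0,0]}
    - {"fingers": 0,"delta_pos": [1,0,6.5],"angular": [0,0,0]}
    - {"fingers": 0,"delta_pos": [1,0,7.5],"angular": [0,0,0]}
    - {"fingers": 0,"delta_pos": [1,0,7.5],"angular": [0,0,0]}

```text
clock: 4.45
tool_pos: [0.5156, -0.0214, 0.0581]
orientation: [180.0, 0.0, 172.5]
force: [0.7, -0.1, 0.1]
opening: 0.0001
gripper_force: 0.0
```

Call:
apply_moves:
  deltas:
    - {"fingers": 0,"delta_pos": [0,0,1],"angular": [0,0,0]}
    - {"fingers": 0,"delta_pos": [0,0,2],"angular": [0,0,0]}
    - {"fingers": 0,"delta_pos": [0,0,2],"angular": [0,0,0]}

```text
clock: 4.75
tool_pos: [0.5157, -0.0214, 0.057]
orientation: [180.0, 0.0, 172.5]
force: [-3.3, 0.3, 9.1]
opening: 0.0003
gripper_force: 4.8
```

Call:
apply_moves:
  deltas:
    - {"fingers": 0,"delta_pos": [0,0,-8],"angular": [0,0,0]}
    - {"fingers": 20,"delta_pos": [0,0,-40],"angular": [0,0,0]}
    - {"fingers": 50,"delta_pos": [30,30,-80],"angular": [0,0,-8]}
    - {"fingers": 50,"delta_pos": [60,60,-110],"angular": [0,0,-16]}
    - {"fingers": 50,"delta_pos": [60,100,-110],"angular": [0,0,-24]}
    - {"fingers": 50,"delta_pos": [60,145,-110],"angular": [0,0,-32]}
    - {"fingers": 50,"delta_pos": [60,190,-110],"angular": [0,0,-40]}
    - {"fingers": 50,"delta_pos": [60,230,-110],"angular": [0,0,-48]}
    - {"fingers": 50,"delta_pos": [60,230,-110],"angular": [0,0,-56]}
    - {"fingers": 50,"delta_pos": [60,230,-110],"angular": [0,0,-64]}

```text
clock: 5.75
tool_pos: [0.4859, 0.2158, 0.166]
orientation: [180.0, -0.0, -123.1]
force: [-0.4, -0.0, 0.3]
opening: 0.0497
gripper_force: 0.0
```

```bash
python3 - <<'E'
from h import *
import cv2
go(-36,112,100,-97)
a=ctrl.snapshot("top");b=ctrl.snapshot("scene")
cv2.imwrite("pics/t3.png",a[...,::-1]);cv2.imwrite("pics/s3.png",b[...,::-1])
A_=cv2.resize(a[120:220,205:320],None,fx=3.45,fy=3.45,interpolation=2);B=cv2.resize(b[135:255,195:315],None,fx=5,fy=5,interpolation=2)
c=np.zeros((600,800,3),np.uint8);c[:345,:396]=A_[:345,:396];c[:,398:]=cv2.resize(b[135:255,200:280],(402,600),interpolation=2)[:, :402]
cv2.imwrite("pics/c3.png",c[...,::-1])
E
```

```text
now saw [-103.8  195.6  166. ] rpy [ 180.    -0.  -123.1] q [ 45.1   9.9 -22.3  -0.  -57.8 -78.1] F saw [-0.4 -0.1  0.3] t 5.75
delta [ 46.3 -97.2  66. ] ang [  0.   -0.  -18.5]
```

View pics/c3.png

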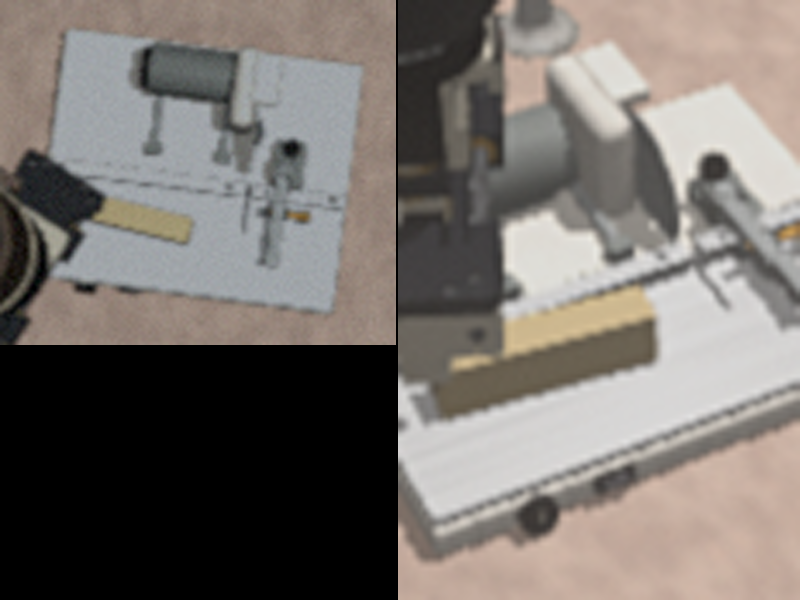

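The stop is down across the fence: arm at (275,215) in the top crop, tab end at (267,265), orange knob at (298,215). The block hasn't moved. I'll locate the stop and go above the block.

Call:
apply_moves:
  deltas:
    - {"fingers": 50,"delta_pos": [20,-40,10],"angular": [0,0,-8]}
    - {"fingers": 50,"delta_pos": [40,-80,25],"angular": [0,0,-16]}
    - {"fingers": 50,"delta_pos": [46,-97,50],"angular": [0,0,-18.5]}
    - {"fingers": 50,"delta_pos": [46,-97,66],"angular": [0,0,-18.5]}
    - {"fingers": 50,"delta_pos": [46,-97,66],"angular": [0,0,-18.5]}

```text
clock: 6.35
tool_pos: [0.5403, 0.1207, 0.098]
orientation: [179.8, -0.2, -105.4]
force: [-0.2, -0.1, -0.4]
opening: 0.05
gripper_force: 0.0
```

```bash
python3 - <<'E'
from h import *
T=lambda u,v,z:s(ray("top",(205+u/3.45-.4,120+v/3.45-.4),z))
S=lambda u,v,z:s(ray("scene",(200+(u-398)/5.025-.4,135+v/5-.4),z))
print('arm T',T(277,180,.057),T(275,215,.057),T(268,262,.05),'tipish',T(262,213,.0455),'knob',T(298,215,.0455),'S',S(712,165,.055),S(790,228,.0455))
go(-36,112,46,-97)
E
```

```text
arm T [ 20.2 -27.2  57. ] [-14.4 -29.3  57. ] [-60.8 -28.1  50. ] tipish [-13.  -16.5  45.5] knob [-10.7 -52.2  45.5] S [ 50.1 -35.   55. ] [ -8.4 -52.6  45.5]
now saw [-37.4 108.5  98. ] rpy [ 179.8   -0.2 -105.4] q [ 32.8  16.2 -24.2  -0.  -49.9 -48.2] F saw [-0.2 -0.1 -0.4] t 6.35
delta [-3.8 -1.1 52. ] ang [ 0.2 -0.2 -0.8]
```

Call:
apply_moves:
  deltas:
    - {"fingers": 50,"delta_pos": [-3.5,-1,25],"angular": [0,0,-1]}
    - {"fingers": 50,"delta_pos": [-3.5,-1,50],"angular": [0,0,-1]}
    - {"fingers": 50,"delta_pos": [-3.5,-1,50],"angular": [0,0,-1]}
    - {"fingers": 15,"delta_pos": [-3.5,-1,50],"angular": [0,0,-1]}
    - {"fingers": 15,"delta_pos": [-3.5,-1,50],"angular": [0,0,-1]}
    - {"fingers": 15,"delta_pos": [-3.5,-1,50],"angular": [0,0,-1]}
    - {"fingers": 15,"delta_pos": [-3.5,-1,50],"angular": [0,0,-1]}
    - {"fingers": 15,"delta_pos": [-3.5,-1,50],"angular": [0,0,-1]}

```text
clock: 7.15
tool_pos: [0.5441, 0.1261, 0.0514]
orientation: [-179.9, 0.1, -104.0]
force: [-1.2, 0.3, 7.1]
opening: 0.0257
gripper_force: 30.0
```

```bash
python3 - <<'E'
from h import *
go(-17,95,47.5,-90)
E
```

```text
now saw [-34.3 114.3  51.4] rpy [-1.799e+02  1.000e-01 -1.040e+02] q [ 33.1  19.8 -26.6   0.  -43.5 -47.1] F saw [-1.2  0.1  7.1] t 7.15
delta [ 17.3 -19.3   3.9] ang [-0.1  0.1 -6.5]
```

Call:
apply_moves:
  deltas:
    - {"fingers": 15,"delta_pos": [2,-2,-1.3],"angular": [0,0,-1]}
    - {"fingers": 15,"delta_pos": [5,-5,-1.3],"angular": [0,0,-2.5]}
    - {"fingers": 15,"delta_pos": [9,-9,-1.3],"angular": [0,0,-4]}
    - {"fingers": 15,"delta_pos": [13,-13,-1.3],"angular": [0,0,-5.5]}
    - {"fingers": 15,"delta_pos": [17,-16,-1.3],"angular": [0,0,-6.5]}
    - {"fingers": 15,"delta_pos": [17,-16,-1.3],"angular": [0,0,-6.5]}
    - {"fingers": 15,"delta_pos": [17,-16,-1.3],"angular": [0,0,-6.5]}

```text
clock: 7.85
tool_pos: [0.5548, 0.105, 0.0514]
orientation: [-180.0, -0.0, -97.5]
force: [-0.3, -0.5, 0.8]
opening: 0.026
gripper_force: 30.0
```

```bash
python3 - <<'E'
from h import *
go(-17,95,51,-90)
E
```

```text
now saw [-20.9  94.8  51.4] rpy [-180.    -0.   -97.5] q [ 30.6  20.3 -25.7   0.  -44.  -38.1] F saw [-0.2 -0.6  0.8] t 7.85
delta [-0.2 -3.9  0.4] ang [-0. -0. -0.]
```

Call:
apply_moves:
  deltas:
    - {"fingers": 15,"delta_pos": [0,-2,0],"angular": [0,0,0]}
    - {"fingers": 15,"delta_pos": [0,-4,0],"angular": [0,0,0]}
    - {"fingers": 15,"delta_pos": [0,-5,0],"angular": [0,0,0]}
    - {"fingers": 15,"delta_pos": [0,-5,0],"angular": [0,0,0]}

```text
clock: 8.25
tool_pos: [0.5599, 0.1047, 0.0514]
orientation: [-180.0, 0.0, -97.5]
force: [-0.6, 0.5, 3.2]
opening: 0.0254
gripper_force: 30.0
```

Call:
apply_moves:
  deltas:
    - {"fingers": 15,"delta_pos": [0,-1,0],"angular": [0,0,0]}
    - {"fingers": 15,"delta_pos": [0,-1.5,0],"angular": [0,0,0]}
    - {"fingers": 15,"delta_pos": [0,-1.5,0],"angular": [0,0,0]}

```text
clock: 8.55
tool_pos: [0.5613, 0.1045, 0.0514]
orientation: [-180.0, 0.0, -97.5]
force: [-2.6, -0.3, 3.5]
opening: 0.0257
gripper_force: 30.0
```

Call:
apply_moves:
  deltas:
    - {"fingers": 15,"delta_pos": [0,-0.7,0],"angular": [0,0,0]}
    - {"fingers": 15,"delta_pos": [0,-1,0],"angular": [0,0,0]}
    - {"fingers": 15,"delta_pos": [0,-1,0],"angular": [0,0,0]}

```text
clock: 8.85
tool_pos: [0.5623, 0.1043, 0.0514]
orientation: [-180.0, 0.0, -97.5]
force: [-2.3, 0.9, 3.4]
opening: 0.0254
gripper_force: 30.0
```

Call:
apply_moves:
  deltas:
    - {"fingers": 15,"delta_pos": [0,-0.7,0],"angular": [0,0,0]}
    - {"fingers": 15,"delta_pos": [0,-1,0],"angular": [0,0,0]}
    - {"fingers": 15,"delta_pos": [0,-1,0],"angular": [0,0,0]}

```text
clock: 9.15
tool_pos: [0.5632, 0.1042, 0.0514]
orientation: [180.0, -0.0, -97.5]
force: [-3.0, 0.3, 4.6]
opening: 0.0257
gripper_force: 30.0
```

```bash
python3 -c "
from h import *
go(-13,45,51,-90);print(ctrl.get_obs()['moment'])"
```

```text
now saw [-12.5  95.   51.4] rpy [180.   -0.  -97.5] q [ 30.   21.  -24.6   0.  -44.4 -37.5] F saw [-3.  -0.1  4.6] t 9.15
delta [50.   0.6  0.4] ang [ 0. -0.  0.]
[ 0.155647    1.14774241 -0.01633299]
```

Call:
apply_moves:
  deltas:
    - {"fingers": 15,"delta_pos": [0,-0.7,0],"angular": [0,0,0]}
    - {"fingers": 15,"delta_pos": [0,-1.4,0],"angular": [0,0,0]}
    - {"fingers": 15,"delta_pos": [0,-1.4,0],"angular": [0,0,0]}

```text
clock: 9.45
tool_pos: [0.5646, 0.104, 0.0514]
orientation: [180.0, -0.0, -97.5]
force: [-3.6, 0.6, 4.6]
opening: 0.0254
gripper_force: 30.0
```

Call:
apply_moves:
  deltas:
    - {"fingers": 15,"delta_pos": [0,-0.7,0],"angular": [0,0,0]}
    - {"fingers": 15,"delta_pos": [0,-1,0],"angular": [0,0,0]}
    - {"fingers": 15,"delta_pos": [0,-1,0],"angular": [0,0,0]}

```text
clock: 9.75
tool_pos: [0.5648, 0.104, 0.0514]
orientation: [179.9, -0.0, -97.5]
force: [-7.2, 2.3, 8.3]
opening: 0.0258
gripper_force: 30.0
```

Call:
apply_moves:
  deltas:
    - {"fingers": 15,"delta_pos": [0,0.6,-0.4],"angular": [0,0,0]}
    - {"fingers": 15,"delta_pos": [6,0.6,-0.4],"angular": [0,0,0]}
    - {"fingers": 15,"delta_pos": [12,0.6,-0.4],"angular": [0,0,0]}
    - {"fingers": 15,"delta_pos": [18,0.6,-0.4],"angular": [0,0,0]}
    - {"fingers": 15,"delta_pos": [24,0.6,-0.4],"angular": [0,0,0]}
    - {"fingers": 15,"delta_pos": [28,0.6,-0.4],"angular": [0,0,0]}
    - {"fingers": 15,"delta_pos": [28,0.6,-0.4],"angular": [0,0,0]}

```text
clock: 10.45
tool_pos: [0.5609, 0.0756, 0.0514]
orientation: [180.0, -0.0, -97.5]
force: [-3.2, -0.2, 0.6]
opening: 0.0257
gripper_force: 30.0
```

```bash
python3 - <<'E'
from h import *
import cv2
go(-11,45,51,-90);print(ctrl.get_obs()['moment'])
b=ctrl.snapshot("scene");a=ctrl.snapshot("top")
c=np.zeros((600,800,3),np.uint8);c[:,:450]=cv2.resize(b[150:230,235:295],(450,600),interpolation=2);c[:350,450:]=cv2.resize(a[150:200,250:300],(350,350),interpolation=2)
cv2.imwrite("pics/c4.png",c[...,::-1])
E
```

```text
now saw [-11.   66.5  51.4] rpy [180.   -0.  -97.5] q [ 27.5  20.5 -25.4  -0.  -44.1 -35. ] F saw [-3.2 -0.6  0.6] t 10.45
delta [21.5 -0.   0.4] ang [ 0. -0. -0.]
[ 0.18905322  1.18131089 -0.18068886]
```

View pics/c4.png

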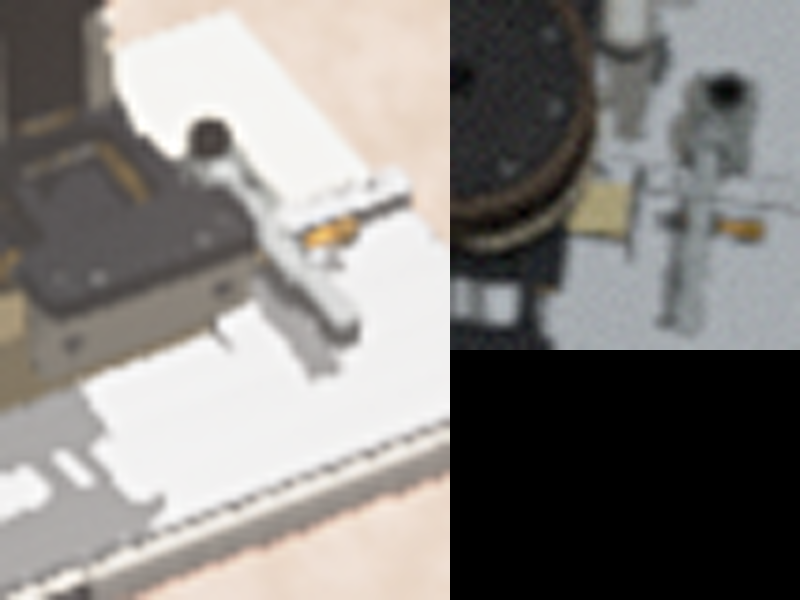

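The top crop (right) shows the block's end at about (632,210), the screw tip at (668,222) and the stop arm at (695,215).

```bash
python3 - <<'E'
from h import *
T=lambda u,v,z:s(ray("top",(250+(u-450)/7-.43,150+v/7-.43),z))
print('end',T(633,210,.066),'tip',T(667,222,.0455),'arm',T(695,215,.057),'knob end',T(765,230,.0455))
E
```

```text
end [-10.8   0.6  66. ] tip [-12.8 -16.6  45.5] arm [ -8.8 -29.5  57. ] knob end [-11.  -64.6  45.5]
```

Call:
apply_moves:
  deltas:
    - {"fingers": 15,"delta_pos": [4,0,0],"angular": [0,0,0]}
    - {"fingers": 15,"delta_pos": [8,0,0],"angular": [0,0,0]}
    - {"fingers": 15,"delta_pos": [11,0,0],"angular": [0,0,0]}
    - {"fingers": 15,"delta_pos": [11,0,0],"angular": [0,0,0]}

```text
clock: 10.95
tool_pos: [0.5595, 0.0651, 0.0514]
orientation: [180.0, -0.0, -97.5]
force: [-4.0, 1.2, 0.1]
opening: 0.0255
gripper_force: 30.0
```

Call:
apply_moves:
  deltas:
    - {"fingers": 15,"delta_pos": [1,0,0],"angular": [0,0,0]}
    - {"fingers": 15,"delta_pos": [1.5,0,0],"angular": [0,0,0]}
    - {"fingers": 15,"delta_pos": [1.5,0,0],"angular": [0,0,0]}

```text
clock: 11.25
tool_pos: [0.5593, 0.0638, 0.0515]
orientation: [180.0, -0.0, -97.5]
force: [-4.7, 2.2, -1.3]
opening: 0.0256
gripper_force: 30.0
```

Call:
apply_moves:
  deltas:
    - {"fingers": 15,"delta_pos": [0.8,0.3,0],"angular": [0,0,0]}
    - {"fingers": 15,"delta_pos": [1.5,0.3,0],"angular": [0,0,0]}
    - {"fingers": 15,"delta_pos": [1.5,0.3,0],"angular": [0,0,0]}

```text
clock: 11.55
tool_pos: [0.5591, 0.0622, 0.0517]
orientation: [180.0, -0.0, -97.5]
force: [-3.2, 1.3, -0.7]
opening: 0.0259
gripper_force: 30.0
```

Call:
apply_moves:
  deltas:
    - {"fingers": 15,"delta_pos": [0.6,0,0],"angular": [0,0,0]}
    - {"fingers": 15,"delta_pos": [1,0,0],"angular": [0,0,0]}
    - {"fingers": 15,"delta_pos": [1,0,0],"angular": [0,0,0]}

```text
clock: 11.85
tool_pos: [0.559, 0.0613, 0.0518]
orientation: [180.0, -0.0, -97.5]
force: [-4.5, 2.3, -1.3]
opening: 0.026
gripper_force: 30.0
```

Call:
apply_moves:
  deltas:
    - {"fingers": 15,"delta_pos": [0.6,0,0],"angular": [0,0,0]}
    - {"fingers": 15,"delta_pos": [1,0,0],"angular": [0,0,0]}
    - {"fingers": 15,"delta_pos": [1,0,0],"angular": [0,0,0]}

```text
clock: 12.15
tool_pos: [0.5588, 0.0603, 0.0518]
orientation: [180.0, -0.0, -97.5]
force: [-3.7, 2.9, -1.4]
opening: 0.0259
gripper_force: 30.0
```

Call:
apply_moves:
  deltas:
    - {"fingers": 15,"delta_pos": [0.6,0.2,0.5],"angular": [0,0,0]}
    - {"fingers": 15,"delta_pos": [1,0.2,0.5],"angular": [0,0,0]}
    - {"fingers": 15,"delta_pos": [1,0.2,0.5],"angular": [0,0,0]}

```text
clock: 12.45
tool_pos: [0.5587, 0.0596, 0.0514]
orientation: [-180.0, 0.0, -97.5]
force: [-4.7, 2.2, 0.1]
opening: 0.0258
gripper_force: 30.0
```

Call:
apply_moves:
  deltas:
    - {"fingers": 15,"delta_pos": [0.6,0,0],"angular": [0,0,0]}
    - {"fingers": 15,"delta_pos": [1,0,0],"angular": [0,0,0]}
    - {"fingers": 15,"delta_pos": [1,0,0],"angular": [0,0,0]}

```text
clock: 12.75
tool_pos: [0.5586, 0.0586, 0.0514]
orientation: [-180.0, 0.0, -97.5]
force: [-4.4, 3.5, 0.3]
opening: 0.0256
gripper_force: 30.0
```

Call:
apply_moves:
  deltas:
    - {"fingers": 15,"delta_pos": [0.6,0,0],"angular": [0,0,0]}
    - {"fingers": 15,"delta_pos": [1,0,0],"angular": [0,0,0]}
    - {"fingers": 15,"delta_pos": [1,0,0],"angular": [0,0,0]}

```text
clock: 13.05
tool_pos: [0.5584, 0.0576, 0.0514]
orientation: [-180.0, 0.0, -97.5]
force: [-4.9, 4.1, 0.3]
opening: 0.0257
gripper_force: 30.0
```

Call:
apply_moves:
  deltas:
    - {"fingers": 15,"delta_pos": [0.6,0.5,0],"angular": [0,0,0]}
    - {"fingers": 15,"delta_pos": [1,0.5,0],"angular": [0,0,0]}
    - {"fingers": 15,"delta_pos": [1,0.5,0],"angular": [0,0,0]}

```text
clock: 13.35
tool_pos: [0.5581, 0.0564, 0.0515]
orientation: [-180.0, 0.0, -97.5]
force: [-2.1, 0.6, -0.4]
opening: 0.0258
gripper_force: 30.0
```

Call:
apply_moves:
  deltas:
    - {"fingers": 15,"delta_pos": [0.6,0,0],"angular": [0,0,0]}
    - {"fingers": 15,"delta_pos": [1,0,0],"angular": [0,0,0]}
    - {"fingers": 15,"delta_pos": [1,0,0],"angular": [0,0,0]}

```text
clock: 13.65
tool_pos: [0.558, 0.0557, 0.0515]
orientation: [-180.0, 0.0, -97.5]
force: [-1.4, 2.7, -0.1]
opening: 0.0259
gripper_force: 30.0
```

Call:
apply_moves:
  deltas:
    - {"fingers": 15,"delta_pos": [0.5,0,0],"angular": [0,0,0]}
    - {"fingers": 15,"delta_pos": [0.5,0,0],"angular": [0,0,0]}
    - {"fingers": 15,"delta_pos": [0.5,0,0],"angular": [0,0,0]}

```text
clock: 13.95
tool_pos: [0.5581, 0.0556, 0.0515]
orientation: [-179.9, 0.1, -97.5]
force: [-2.2, 5.0, 0.1]
opening: 0.0253
gripper_force: 30.0
```

Call:
apply_moves:
  deltas:
    - {"fingers": 15,"delta_pos": [0.3,-0.4,0],"angular": [0,0,0]}
    - {"fingers": 15,"delta_pos": [0.4,-0.8,0],"angular": [0,0,0]}
    - {"fingers": 15,"delta_pos": [0.4,-0.8,0],"angular": [0,0,0]}

```text
clock: 14.25
tool_pos: [0.5583, 0.0556, 0.0515]
orientation: [-180.0, 0.1, -97.5]
force: [-4.1, 8.0, 1.3]
opening: 0.0257
gripper_force: 30.1
```

```bash
python3 -c "
from h import *
go(-13,45,51,-90);print(ctrl.get_obs()['moment'])"
```

```text
now saw [-10.9  46.2  51.5] rpy [-1.80e+02  1.00e-01 -9.75e+01] q [ 25.6  20.  -26.1  -0.1 -43.8 -33.1] F saw [-5.1  7.4  1.3] t 14.25
delta [1.2 2.1 0.5] ang [-0.   0.1  0. ]
[ 3.26039512  2.04332349 -0.3458201 ]
```

Call:
apply_moves:
  deltas:
    - {"fingers": 15,"delta_pos": [-0.6,0.3,0],"angular": [0,0,0]}
    - {"fingers": 15,"delta_pos": [-1.2,0.6,0],"angular": [0,0,0]}
    - {"fingers": 15,"delta_pos": [-1.2,0.6,0],"angular": [0,0,0]}

```text
clock: 14.55
tool_pos: [0.558, 0.0558, 0.0515]
orientation: [-180.0, -0.0, -97.5]
force: [-2.7, 2.3, 0.3]
opening: 0.026
gripper_force: 30.0
```

Call:
apply_moves:
  deltas:
    - {"fingers": 32,"delta_pos": [0,0,0],"angular": [0,0,0]}
    - {"fingers": 32,"delta_pos": [0,0,0],"angular": [0,0,0]}
    - {"fingers": 32,"delta_pos": [0,0,-10],"angular": [0,0,0]}
    - {"fingers": 32,"delta_pos": [0,0,-40],"angular": [0,0,0]}
    - {"fingers": 0,"delta_pos": [-30,25,-60],"angular": [0,0,8]}
    - {"fingers": 0,"delta_pos": [-30,60,-60],"angular": [0,0,16]}
    - {"fingers": 0,"delta_pos": [-30,60,-60],"angular": [0,0,24]}
    - {"fingers": 0,"delta_pos": [-30,60,-60],"angular": [0,0,32]}

```text
clock: 15.35
tool_pos: [0.502, 0.0937, 0.1128]
orientation: [-179.9, 0.1, -129.7]
force: [-0.2, 0.4, -0.3]
opening: 0.0055
gripper_force: 0.0
```

```bash
python3 -c "
from h import *
go(-55,46,120,-90)"
```

```text
now saw [-71.7  76.7 112.8] rpy [-1.799e+02  1.000e-01 -1.297e+02] q [ 32.6  11.3 -28.8   0.  -49.9 -72.4] F saw [-0.2  0.4 -0.3] t 15.35
delta [ 17.  -30.5  -7.2] ang [ -0.1   0.1 -32.2]
```

```bash
python3 -c "
from h import *
go(-50,46,100,180)"
```

```text
now saw [-71.7  76.7 112.8] rpy [-1.799e+02  1.000e-01 -1.297e+02] q [ 32.6  11.3 -28.8   0.  -49.9 -72.4] F saw [-0.2  0.4 -0.3] t 15.35
delta [ 14.4 -34.7  12.8] ang [ 0.   0.1 57.8]
```

Call:
apply_moves:
  deltas:
    - {"fingers": 0,"delta_pos": [5,-12,0],"angular": [0,0,8]}
    - {"fingers": 0,"delta_pos": [10,-24,0],"angular": [0,0,16]}
    - {"fingers": 0,"delta_pos": [14,-35,0],"angular": [0,0,24]}
    - {"fingers": 0,"delta_pos": [14,-35,0],"angular": [0,0,32]}
    - {"fingers": 0,"delta_pos": [14,-35,0],"angular": [0,0,40]}
    - {"fingers": 0,"delta_pos": [14,-35,0],"angular": [0,0,48]}
    - {"fingers": 0,"delta_pos": [14,-35,20],"angular": [0,0,56]}
    - {"fingers": 0,"delta_pos": [14,-35,50],"angular": [0,0,58]}
    - {"fingers": 0,"delta_pos": [14,-35,70],"angular": [0,0,58]}
    - {"fingers": 0,"delta_pos": [14,-35,70],"angular": [0,0,58]}

```text
clock: 16.35
tool_pos: [0.519, 0.0595, 0.0396]
orientation: [-179.9, -0.2, 172.5]
force: [-0.4, 0.3, 0.5]
opening: 0.0002
gripper_force: 0.0
```

```bash
python3 - <<'E'
from h import *
import cv2
go(-34,46,42,180)
a=ctrl.snapshot("top");b=ctrl.snapshot("scene")
c=np.zeros((600,800,3),np.uint8);c[:,:450]=cv2.resize(b[140:220,210:270+10-10],(450,600),interpolation=2);c[:350,450:]=cv2.resize(a[150:200,240:290],(350,350),interpolation=2)
cv2.imwrite("pics/c5.png",c[...,::-1])
E
```

```text
now saw [-50.5  44.9  39.6] rpy [-179.9   -0.2  172.5] q [  28.1   18.1  -31.5   -0.   -40.6 -125.6] F saw [-0.4  0.3  0.5] t 16.35
delta [-16.5   1.1  -2.5] ang [-0.1 -0.2  0. ]
```

View pics/c5.png

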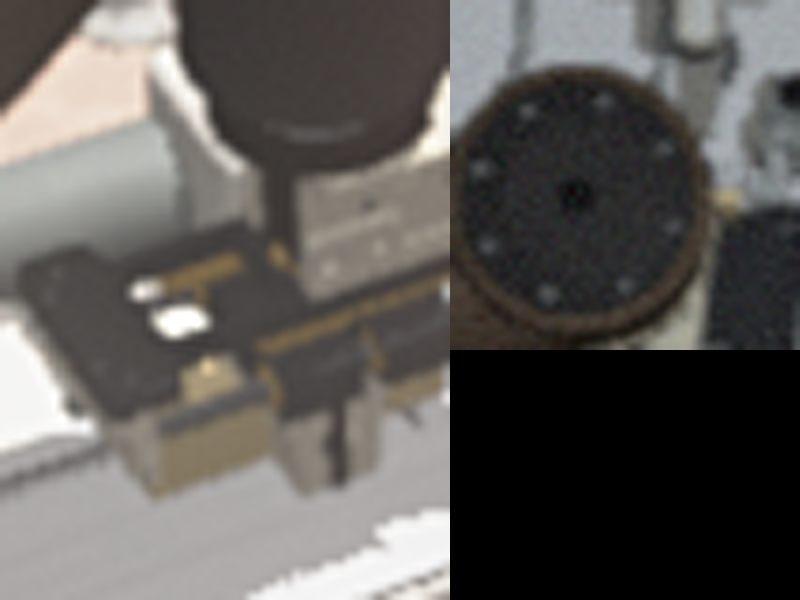

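The shut fingers stand in front of the block's front face, near its middle (left picture, about (330,450)). Now a light press onto the fence.

Call:
apply_moves:
  deltas:
    - {"fingers": 0,"delta_pos": [-5,0,-1],"angular": [0,0,0]}
    - {"fingers": 0,"delta_pos": [-10,0,-1],"angular": [0,0,0]}
    - {"fingers": 0,"delta_pos": [-13,0,-1],"angular": [0,0,0]}
    - {"fingers": 0,"delta_pos": [-14,0,-1],"angular": [0,0,0]}
    - {"fingers": 0,"delta_pos": [-15,0,-1],"angular": [0,0,0]}
    - {"fingers": 0,"delta_pos": [-15,0,-1],"angular": [0,0,0]}

```text
clock: 17.05
tool_pos: [0.5342, 0.0581, 0.0422]
orientation: [-180.0, -0.1, 172.5]
force: [-6.1, 2.6, 3.5]
opening: 0.0003
gripper_force: 2.5
```

Call:
apply_moves:
  deltas:
    - {"fingers": 0,"delta_pos": [-1,0,0],"angular": [0,0,0]}
    - {"fingers": 0,"delta_pos": [-1.5,0,0],"angular": [0,0,0]}
    - {"fingers": 0,"delta_pos": [-1.5,0,0],"angular": [0,0,0]}

```text
clock: 17.35
tool_pos: [0.5343, 0.0578, 0.0419]
orientation: [-179.9, -0.2, 172.5]
force: [-10.3, 4.8, 6.3]
opening: -0.0
gripper_force: 5.1
```

Call:
apply_moves:
  deltas:
    - {"fingers": 0,"delta_pos": [8,0,0],"angular": [0,0,0]}
    - {"fingers": 0,"delta_pos": [25,0,-10],"angular": [0,0,0]}
    - {"fingers": 0,"delta_pos": [25,45,-30],"angular": [0,0,0]}
    - {"fingers": 0,"delta_pos": [15,85,-30],"angular": [0,0,0]}
    - {"fingers": 0,"delta_pos": [0,105,-30],"angular": [0,0,0]}
    - {"fingers": 0,"delta_pos": [-20,105,-30],"angular": [0,0,0]}
    - {"fingers": 0,"delta_pos": [-20,105,-20],"angular": [0,0,0]}
    - {"fingers": 0,"delta_pos": [-20,105,-11],"angular": [0,0,0]}
    - {"fingers": 0,"delta_pos": [-20,105,-11],"angular": [0,0,0]}

```text
clock: 18.25
tool_pos: [0.5685, 0.1586, 0.0514]
orientation: [-179.9, -0.2, 172.5]
force: [-0.7, 0.6, -0.8]
opening: 0.0007
gripper_force: 0.0
```

```bash
python3 - <<'E'
from h import *
go(-14,127,50,180)
E
```

```text
now saw [-14.3 149.7  51.4] rpy [-179.9   -0.2  172.5] q [  34.5   22.4  -22.2   -0.   -45.6 -132.1] F saw [-0.7  0.5 -0.8] t 18.25
delta [ -0.3 -22.7   1.5] ang [-0.1 -0.2 -0. ]
```

Call:
apply_moves:
  deltas:
    - {"fingers": 0,"delta_pos": [0,-7,2],"angular": [0,0,0]}
    - {"fingers": 0,"delta_pos": [0,-13,2],"angular": [0,0,0]}
    - {"fingers": 0,"delta_pos": [0,-16,2],"angular": [0,0,0]}
    - {"fingers": 0,"delta_pos": [0,-16,2],"angular": [0,0,0]}

```text
clock: 18.65
tool_pos: [0.5682, 0.1431, 0.0517]
orientation: [180.0, 0.0, 172.5]
force: [-1.1, 0.3, -0.6]
opening: 0.0004
gripper_force: 0.0
```

Call:
apply_moves:
  deltas:
    - {"fingers": 0,"delta_pos": [0,-1,0],"angular": [0,0,0]}
    - {"fingers": 0,"delta_pos": [0,-2,0],"angular": [0,0,0]}
    - {"fingers": 0,"delta_pos": [0,-2,0],"angular": [0,0,0]}

```text
clock: 18.95
tool_pos: [0.568, 0.1418, 0.0514]
orientation: [180.0, 0.0, 172.5]
force: [-0.3, 0.8, -0.4]
opening: 0.0006
gripper_force: 0.0
```

Call:
apply_moves:
  deltas:
    - {"fingers": 0,"delta_pos": [0,-1,0],"angular": [0,0,0]}
    - {"fingers": 0,"delta_pos": [0,-1.5,0],"angular": [0,0,0]}
    - {"fingers": 0,"delta_pos": [0,-1.5,0],"angular": [0,0,0]}

```text
clock: 19.25
tool_pos: [0.5677, 0.1402, 0.0512]
orientation: [-180.0, -0.0, 172.5]
force: [0.3, 0.3, -0.6]
opening: 0.0002
gripper_force: 0.0
```

Call:
apply_moves:
  deltas:
    - {"fingers": 0,"delta_pos": [1,-1,0],"angular": [0,0,0]}
    - {"fingers": 0,"delta_pos": [1,-1.5,0],"angular": [0,0,0]}
    - {"fingers": 0,"delta_pos": [1,-1.5,0],"angular": [0,0,0]}

```text
clock: 19.55
tool_pos: [0.5665, 0.1388, 0.0513]
orientation: [-180.0, -0.0, 172.5]
force: [0.5, 0.8, 0.4]
opening: 0.0004
gripper_force: 0.0
```

Call:
apply_moves:
  deltas:
    - {"fingers": 0,"delta_pos": [0,-1,0],"angular": [0,0,0]}
    - {"fingers": 0,"delta_pos": [0,-1.5,0],"angular": [0,0,0]}
    - {"fingers": 0,"delta_pos": [0,-1.5,0],"angular": [0,0,0]}

```text
clock: 19.85
tool_pos: [0.5663, 0.1374, 0.0513]
orientation: [-180.0, -0.0, 172.5]
force: [-0.5, -0.9, -0.2]
opening: 0.0001
gripper_force: 0.0
```

Call:
apply_moves:
  deltas:
    - {"fingers": 0,"delta_pos": [0,-0.8,0],"angular": [0,0,0]}
    - {"fingers": 0,"delta_pos": [0,-1.2,0],"angular": [0,0,0]}
    - {"fingers": 0,"delta_pos": [0,-1.2,0],"angular": [0,0,0]}

```text
clock: 20.15
tool_pos: [0.5662, 0.1362, 0.0513]
orientation: [180.0, -0.0, 172.5]
force: [-1.1, 0.7, 1.1]
opening: 0.0008
gripper_force: 0.0
```

Call:
apply_moves:
  deltas:
    - {"fingers": 0,"delta_pos": [0,-0.8,0],"angular": [0,0,0]}
    - {"fingers": 0,"delta_pos": [0,-1.2,0],"angular": [0,0,0]}
    - {"fingers": 0,"delta_pos": [0,-1.2,0],"angular": [0,0,0]}

```text
clock: 20.45
tool_pos: [0.566, 0.135, 0.0513]
orientation: [180.0, 0.0, 172.5]
force: [0.4, -0.6, 0.1]
opening: 0.0005
gripper_force: 0.0
```

Call:
apply_moves:
  deltas:
    - {"fingers": 0,"delta_pos": [0,-0.8,0],"angular": [0,0,0]}
    - {"fingers": 0,"delta_pos": [0,-1.2,0],"angular": [0,0,0]}
    - {"fingers": 0,"delta_pos": [0,-1.2,0],"angular": [0,0,0]}

```text
clock: 20.75
tool_pos: [0.5658, 0.1338, 0.0513]
orientation: [-180.0, -0.0, 172.5]
force: [1.1, 0.4, 0.0]
opening: 0.0003
gripper_force: 0.0
```

Call:
apply_moves:
  deltas:
    - {"fingers": 0,"delta_pos": [0,-0.8,0],"angular": [0,0,0]}
    - {"fingers": 0,"delta_pos": [0,-1.2,0],"angular": [0,0,0]}
    - {"fingers": 0,"delta_pos": [0,-1.2,0],"angular": [0,0,0]}

```text
clock: 21.05
tool_pos: [0.5657, 0.1326, 0.0513]
orientation: [180.0, -0.0, 172.5]
force: [0.4, 0.5, -0.4]
opening: 0.0005
gripper_force: 0.0
```

```bash
python3 - <<'E'
from h import *
go(-14,127,50,180)
E
```

```text
now saw [-13.7 123.6  51.3] rpy [180.   -0.  172.5] q [  32.5   21.6  -23.6   -0.   -44.8 -130. ] F saw [ 0.3  0.6 -0.4] t 21.05
delta [0.3 3.4 1.3] ang [ 0. -0.  0.]
```

Call:
apply_moves:
  deltas:
    - {"fingers": 0,"delta_pos": [0,-0.8,0],"angular": [0,0,0]}
    - {"fingers": 0,"delta_pos": [0,-1.4,0],"angular": [0,0,0]}
    - {"fingers": 0,"delta_pos": [0,-1.4,0],"angular": [0,0,0]}

```text
clock: 21.35
tool_pos: [0.5655, 0.1312, 0.0512]
orientation: [-180.0, -0.0, 172.5]
force: [1.1, -1.3, -0.3]
opening: 0.0004
gripper_force: 0.0
```

Call:
apply_moves:
  deltas:
    - {"fingers": 0,"delta_pos": [0,-0.8,0],"angular": [0,0,0]}
    - {"fingers": 0,"delta_pos": [0,-1.4,0],"angular": [0,0,0]}
    - {"fingers": 0,"delta_pos": [0,-1.4,0],"angular": [0,0,0]}

```text
clock: 21.65
tool_pos: [0.5653, 0.1298, 0.0513]
orientation: [-180.0, 0.0, 172.5]
force: [0.6, -0.7, 0.4]
opening: 0.0001
gripper_force: 0.0
```

Call:
apply_moves:
  deltas:
    - {"fingers": 0,"delta_pos": [0,-0.8,0],"angular": [0,0,0]}
    - {"fingers": 0,"delta_pos": [0,-1.4,0],"angular": [0,0,0]}
    - {"fingers": 0,"delta_pos": [0,-1.4,0],"angular": [0,0,0]}

```text
clock: 21.95
tool_pos: [0.5651, 0.1284, 0.0513]
orientation: [-180.0, -0.0, 172.5]
force: [-0.3, -0.2, -0.4]
opening: 0.0005
gripper_force: 0.0
```

Call:
apply_moves:
  deltas:
    - {"fingers": 0,"delta_pos": [0,-0.8,0],"angular": [0,0,0]}
    - {"fingers": 0,"delta_pos": [0,-1.4,0],"angular": [0,0,0]}
    - {"fingers": 0,"delta_pos": [0,-1.4,0],"angular": [0,0,0]}

```text
clock: 22.25
tool_pos: [0.5651, 0.1275, 0.0513]
orientation: [180.0, 0.0, 172.5]
force: [0.3, 3.4, -0.9]
opening: 0.0003
gripper_force: 1.4
```

Call:
apply_moves:
  deltas:
    - {"fingers": 0,"delta_pos": [0,-0.8,0],"angular": [0,0,0]}
    - {"fingers": 0,"delta_pos": [0,-1.4,0],"angular": [0,0,0]}
    - {"fingers": 0,"delta_pos": [0,-1.4,0],"angular": [0,0,0]}

```text
clock: 22.55
tool_pos: [0.5653, 0.1273, 0.0515]
orientation: [179.9, 0.1, 172.5]
force: [-1.7, 8.7, 0.7]
opening: 0.0007
gripper_force: 4.1
```

Call:
apply_moves:
  deltas:
    - {"fingers": 0,"delta_pos": [0,-0.7,0],"angular": [0,0,0]}
    - {"fingers": 0,"delta_pos": [0,-1.2,0],"angular": [0,0,0]}
    - {"fingers": 0,"delta_pos": [0,-1.2,0],"angular": [0,0,0]}

```text
clock: 22.85
tool_pos: [0.5654, 0.1272, 0.0517]
orientation: [179.8, 0.1, 172.5]
force: [-3.3, 14.2, -0.4]
opening: 0.0008
gripper_force: 6.3
```

Call:
apply_moves:
  deltas:
    - {"fingers": 0,"delta_pos": [0,3,0],"angular": [0,0,0]}
    - {"fingers": 0,"delta_pos": [0,20,0],"angular": [0,0,0]}
    - {"fingers": 0,"delta_pos": [0,30,-20],"angular": [0,0,0]}
    - {"fingers": 0,"delta_pos": [40,20,-25],"angular": [0,0,0]}
    - {"fingers": 0,"delta_pos": [42,-25,-20],"angular": [0,0,0]}
    - {"fingers": 0,"delta_pos": [40,-64,-10],"angular": [0,0,0]}
    - {"fingers": 0,"delta_pos": [36,-64,9],"angular": [0,0,0]}
    - {"fingers": 0,"delta_pos": [30,-64,9],"angular": [0,0,0]}
    - {"fingers": 0,"delta_pos": [26,-64,9],"angular": [0,0,0]}
    - {"fingers": 0,"delta_pos": [24,-64,9],"angular": [0,0,0]}

```text
clock: 23.85
tool_pos: [0.5338, 0.065, 0.0429]
orientation: [180.0, 0.1, 172.5]
force: [0.9, 0.5, -0.6]
opening: 0.0006
gripper_force: 0.0
```

Call:
apply_moves:
  deltas:
    - {"fingers": 0,"delta_pos": [-1,0,0],"angular": [0,0,0]}
    - {"fingers": 0,"delta_pos": [-1.5,0,0],"angular": [0,0,0]}
    - {"fingers": 0,"delta_pos": [-1.5,0,0],"angular": [0,0,0]}

```text
clock: 24.15
tool_pos: [0.5341, 0.0643, 0.0425]
orientation: [180.0, 0.0, 172.5]
force: [-0.5, -0.8, 0.2]
opening: 0.0003
gripper_force: 0.0
```

```bash
python3 - <<'E'
from h import *
go(-35,52,42,180)
E
```

```text
now saw [-36.1  51.7  42.5] rpy [180.    0.  172.5] q [  27.8   18.9  -29.6    0.   -41.5 -125.2] F saw [-0.4 -0.8  0.2] t 24.15
delta [-1.1  0.3  0.5] ang [0. 0. 0.]
```

Call:
apply_moves:
  deltas:
    - {"fingers": 0,"delta_pos": [-0.8,0,0],"angular": [0,0,0]}
    - {"fingers": 0,"delta_pos": [-1.4,0,0],"angular": [0,0,0]}
    - {"fingers": 0,"delta_pos": [-1.4,0,0],"angular": [0,0,0]}

```text
clock: 24.45
tool_pos: [0.535, 0.0638, 0.0423]
orientation: [-180.0, -0.0, 172.5]
force: [-1.9, 1.0, 0.5]
opening: 0.0003
gripper_force: 1.1
```

Call:
apply_moves:
  deltas:
    - {"fingers": 0,"delta_pos": [-0.6,0,0],"angular": [0,0,0]}
    - {"fingers": 0,"delta_pos": [-0.9,0,0],"angular": [0,0,0]}
    - {"fingers": 0,"delta_pos": [-0.9,0,0],"angular": [0,0,0]}

```text
clock: 24.75
tool_pos: [0.535, 0.0636, 0.042]
orientation: [-180.0, -0.1, 172.5]
force: [-6.7, 1.8, 3.2]
opening: 0.0003
gripper_force: 3.1
```

Call:
apply_moves:
  deltas:
    - {"fingers": 0,"delta_pos": [10,0,0],"angular": [0,0,0]}
    - {"fingers": 0,"delta_pos": [40,0,-20],"angular": [0,0,0]}
    - {"fingers": 0,"delta_pos": [75,-20,-50],"angular": [0,0,0]}
    - {"fingers": 0,"delta_pos": [80,-60,-50],"angular": [0,0,0]}
    - {"fingers": 0,"delta_pos": [80,-85,-50],"angular": [0,0,0]}
    - {"fingers": 0,"delta_pos": [80,-85,-50],"angular": [0,0,0]}

```text
clock: 25.35
tool_pos: [0.4446, -0.0119, 0.0927]
orientation: [180.0, 0.1, 172.4]
force: [1.2, 0.2, 0.0]
opening: 0.0002
gripper_force: 0.0
```

```bash
python3 - <<'E'
from h import *
import cv2
go(-95,-34,60,180,20)
a=ctrl.snapshot("top");b=ctrl.snapshot("scene")
cv2.imwrite("pics/t6.png",a[...,::-1]);cv2.imwrite("pics/s6.png",b[...,::-1])
E
```

```text
now saw [-114.8  -35.6   92.7] rpy [1.800e+02 1.000e-01 1.724e+02] q [  24.     6.7  -37.8    0.   -45.3 -121.6] F saw [1.2 0.4 0. ] t 25.35
delta [-19.8   1.6  32.8] ang [  0.  -19.9  -0.1]
```

Call:
apply_moves:
  deltas:
    - {"fingers": 0,"delta_pos": [0,1.5,10],"angular": [0,-7,0]}
    - {"fingers": 0,"delta_pos": [-10,1.5,20],"angular": [0,-14,0]}
    - {"fingers": 0,"delta_pos": [-20,1.5,33],"angular": [0,-20,0]}
    - {"fingers": 0,"delta_pos": [-24,1.5,48],"angular": [0,-20,0]}
    - {"fingers": 0,"delta_pos": [-26,1.5,56],"angular": [0,-20,0]}
    - {"fingers": 0,"delta_pos": [-26,1.5,56.5],"angular": [0,-20,0]}

```text
clock: 26.05
tool_pos: [0.4914, -0.0182, 0.0655]
orientation: [178.8, 16.2, 172.5]
force: [-0.9, 0.2, -0.5]
opening: 0.0007
gripper_force: 0.0
```

```bash
python3 - <<'E'
from h import *
go(-82,-34,36,180,20)
C=Ro.from_euler('xyz',ctrl.get_obs()["orientation"],degrees=True)
print("1mm saw +x ->",np.round(C.inv().apply(R2@[1,0,0]),3)," +z ->",np.round(C.inv().apply([0,0,1]),3))
E
```

```text
now saw [-67.6 -35.7  65.5] rpy [178.8  16.2 172.5] q [  23.4    5.   -58.2   30.9  -14.1 -149.9] F saw [-0.9  0.  -0.5] t 26.05
delta [22.1  1.2 24.3] ang [ 1.2 -3.8  0. ]
1mm saw +x -> [-0.96  -0.007  0.279]  +z -> [-0.279  0.02  -0.96 ]
```

Call:
apply_moves:
  deltas:
    - {"fingers": 0,"delta_pos": [10,0.5,-20],"angular": [0.6,5,0]}
    - {"fingers": 0,"delta_pos": [25,0.5,-22],"angular": [1.2,10,0]}
    - {"fingers": 0,"delta_pos": [40,0.5,-22],"angular": [1.2,11,0]}
    - {"fingers": 0,"delta_pos": [40,0.5,-22],"angular": [1.2,11,0]}

```text
clock: 26.45
tool_pos: [0.4475, -0.0122, 0.076]
orientation: [180.0, 5.4, 172.6]
force: [-0.5, 0.1, -0.0]
opening: 0.0002
gripper_force: 0.0
```

```bash
python3 - <<'E'
from h import *
go(-88,-33,46,180,6)
C=Ro.from_euler('xyz',ctrl.get_obs()["orientation"],degrees=True)
print("1mm saw +x ->",np.round(C.inv().apply(R2@[1,0,0]),3)," +z ->",np.round(C.inv().apply([0,0,1]),3))
E
```

```text
now saw [-111.9  -35.4   76. ] rpy [180.    5.4 172.6] q [  26.5    5.3  -44.9    5.2  -35.4 -128. ] F saw [-0.5 -0.  -0. ] t 26.45
delta [-21.    2.4  32.1] ang [ 0.  -0.6  0.2]
1mm saw +x -> [-0.996 -0.003  0.094]  +z -> [-0.094  0.    -0.996]
```

Call:
apply_moves:
  deltas:
    - {"fingers": 0,"delta_pos": [-5,2.4,20],"angular": [0,0,0.2]}
    - {"fingers": 0,"delta_pos": [-15,2.4,38],"angular": [0,0,0.2]}
    - {"fingers": 0,"delta_pos": [-20,2.4,40.5],"angular": [0,0,0.2]}
    - {"fingers": 0,"delta_pos": [-20,2.4,40.5],"angular": [0,0,0.2]}

```text
clock: 26.85
tool_pos: [0.4712, -0.0137, 0.0375]
orientation: [-180.0, 5.3, 172.5]
force: [0.2, -0.4, 0.6]
opening: 0.0002
gripper_force: 0.0
```

```bash
python3 - <<'E'
from h import *
go(-79,-33,37,180,5.4)
E
```

```text
now saw [-88.2 -33.9  37.5] rpy [-180.     5.3  172.5] q [  24.7   11.4  -44.8    5.8  -29.4 -127.3] F saw [ 0.2 -0.4  0.6] t 26.85
delta [-9.2  0.9  1.3] ang [-0.  -0.1  0. ]
```

Closing in on the tab's end face in small steps.

Call:
apply_moves:
  deltas:
    - {"fingers": 0,"delta_pos": [-3,0.5,0],"angular": [0,0,0]}
    - {"fingers": 0,"delta_pos": [-6,0.5,0.3],"angular": [0,0,0]}
    - {"fingers": 0,"delta_pos": [-8,0.5,0.5],"angular": [0,0,0]}
    - {"fingers": 0,"delta_pos": [-8,0.5,0.5],"angular": [0,0,0]}

```text
clock: 27.25
tool_pos: [0.4803, -0.0132, 0.0389]
orientation: [179.9, 5.4, 172.5]
force: [-0.6, 0.1, -0.9]
opening: 0.0003
gripper_force: 0.0
```

Call:
apply_moves:
  deltas:
    - {"fingers": 0,"delta_pos": [-1,0,0],"angular": [0,0,0]}
    - {"fingers": 0,"delta_pos": [-1.5,0,0],"angular": [0,0,0]}
    - {"fingers": 0,"delta_pos": [-1.5,0,0],"angular": [0,0,0]}

```text
clock: 27.55
tool_pos: [0.4813, -0.0135, 0.0386]
orientation: [179.9, 5.4, 172.5]
force: [-0.0, 0.8, -0.3]
opening: 0.0008
gripper_force: 0.0
```

Call:
apply_moves:
  deltas:
    - {"fingers": 0,"delta_pos": [-1,0,0],"angular": [0,0,0]}
    - {"fingers": 0,"delta_pos": [-1.5,0,0],"angular": [0,0,0]}
    - {"fingers": 0,"delta_pos": [-1.5,0,0],"angular": [0,0,0]}

```text
clock: 27.85
tool_pos: [0.4828, -0.0137, 0.0387]
orientation: [179.9, 5.4, 172.5]
force: [0.2, -0.2, -1.0]
opening: 0.0002
gripper_force: 0.0
```

Call:
apply_moves:
  deltas:
    - {"fingers": 0,"delta_pos": [-1,0,0.7],"angular": [0,0,0]}
    - {"fingers": 0,"delta_pos": [-1.5,0,1.2],"angular": [0,0,0]}
    - {"fingers": 0,"delta_pos": [-1.5,0,1.2],"angular": [0,0,0]}

```text
clock: 28.15
tool_pos: [0.4837, -0.0141, 0.0374]
orientation: [180.0, 5.3, 172.5]
force: [-3.1, 0.1, 2.2]
opening: 0.0004
gripper_force: 1.7
```

Call:
apply_moves:
  deltas:
    - {"fingers": 0,"delta_pos": [-1,0,0],"angular": [0,0,0]}
    - {"fingers": 0,"delta_pos": [-1.5,0,0],"angular": [0,0,0]}
    - {"fingers": 0,"delta_pos": [-1.5,0,0],"angular": [0,0,0]}

```text
clock: 28.45
tool_pos: [0.4839, -0.0144, 0.0372]
orientation: [180.0, 5.2, 172.4]
force: [-9.4, 5.0, 5.0]
opening: 0.0005
gripper_force: 4.7
```

Call:
apply_moves:
  deltas:
    - {"fingers": 0,"delta_pos": [-1,0,0],"angular": [0,0,0]}
    - {"fingers": 0,"delta_pos": [-1.5,0,0],"angular": [0,0,0]}
    - {"fingers": 0,"delta_pos": [-1.5,0,0],"angular": [0,0,0]}

```text
clock: 28.75
tool_pos: [0.4841, -0.0147, 0.037]
orientation: [-180.0, 5.1, 172.4]
force: [-13.3, 7.9, 7.4]
opening: 0.0005
gripper_force: 7.4
```

Call:
apply_moves:
  deltas:
    - {"fingers": 0,"delta_pos": [0.5,1.2,-1.5],"angular": [0,0,0]}
    - {"fingers": 0,"delta_pos": [0.5,1.2,-3],"angular": [0,0,0]}
    - {"fingers": 0,"delta_pos": [0.5,1.2,-4.5],"angular": [0,0,0]}
    - {"fingers": 0,"delta_pos": [0.5,1.2,-6],"angular": [0,0,0]}

```text
clock: 29.15
tool_pos: [0.4837, -0.014, 0.0427]
orientation: [-180.0, 5.1, 172.4]
force: [-6.1, -0.1, -2.2]
opening: 0.0003
gripper_force: 2.9
```

```bash
python3 - <<'E'
from h import *
go(-79,-33,37,180,5.4)
E
```

```text
now saw [-75.8 -32.5  42.7] rpy [-180.     5.1  172.4] q [  23.9   12.   -42.6    5.2  -31.2 -125.8] F saw [-6.  -0.9 -2.2] t 29.15
delta [ 3.7 -0.5  5.4] ang [-0.  -0.3 -0. ]
```

Call:
apply_moves:
  deltas:
    - {"fingers": 0,"delta_pos": [-0.7,0,-2],"angular": [0,0,0]}
    - {"fingers": 0,"delta_pos": [-0.9,0,-4],"angular": [0,0,0]}
    - {"fingers": 0,"delta_pos": [-1.1,0,-6],"angular": [0,0,0]}
    - {"fingers": 0,"delta_pos": [-1.3,0,-8],"angular": [0,0,0]}
    - {"fingers": 0,"delta_pos": [-1.5,0,-10],"angular": [0,0,0]}

```text
clock: 29.65
tool_pos: [0.4843, -0.014, 0.0528]
orientation: [-180.0, 5.1, 172.4]
force: [-6.7, -0.0, -1.3]
opening: 0.0005
gripper_force: 2.9
```

```bash
python3 - <<'E'
from h import *
import cv2
go(-79,-33,37,180,5.4)
b=ctrl.snapshot("scene")
cv2.imwrite("pics/s7.png",b[...,::-1])
a0=cv2.imread("pics/s6.png").astype(int);d=np.abs(b[...,::-1].astype(int)-a0).sum(2)
# knob (orange) centroid now vs before
for n,im in(("before",a0.astype(np.uint8)),("now",b[...,::-1])):
    h=cv2.cvtColor(im,cv2.COLOR_BGR2HSV)[150:200,255:300];m=(h[...,0]>10)&(h[...,0]<25)&(h[...,1]>120)&(h[...,2]>90)
    y,x=np.nonzero(m);print(n,len(x),x.mean()+255,y.mean()+150)
E
```

```text
now saw [-75.2 -32.5  52.8] rpy [-180.     5.1  172.4] q [  23.9   11.1  -41.8    5.   -32.9 -125.5] F saw [-6.6 -0.9 -1.3] t 29.65
delta [ 5.2 -0.5 15.4] ang [-0.  -0.3 -0. ]
before 8 278.25 180.875
now 0 nan nan<stdin>:10: RuntimeWarning: Mean of empty slice.
  ret = ret.dtype.type(ret / rcount)
```

Call:
apply_moves:
  deltas:
    - {"fingers": 0,"delta_pos": [-0.6,0,-2],"angular": [0,0,0]}
    - {"fingers": 0,"delta_pos": [-1,0,-4],"angular": [0,0,0]}
    - {"fingers": 0,"delta_pos": [-1.6,0,-6],"angular": [0,0,0]}
    - {"fingers": 0,"delta_pos": [-2.2,0,-8],"angular": [0,0,0]}

```text
clock: 30.1
tool_pos: [0.4856, -0.0143, 0.061]
orientation: [-180.0, 5.1, 172.4]
force: [-7.4, 1.1, -0.2]
opening: 0.0006
gripper_force: 3.5
```

Call:
apply_moves:
  deltas:
    - {"fingers": 0,"delta_pos": [-2,0.3,-5],"angular": [0,0,0]}
    - {"fingers": 0,"delta_pos": [-4,0.3,-9.7],"angular": [0,0,0]}
    - {"fingers": 0,"delta_pos": [-6.5,0.3,-15],"angular": [0,0,0]}
    - {"fingers": 0,"delta_pos": [-9,0.3,-20],"angular": [0,0,0]}
    - {"fingers": 0,"delta_pos": [-12,0.3,-25],"angular": [0,0,0]}
    - {"fingers": 0,"delta_pos": [-15.5,0.3,-30],"angular": [0,0,0]}
    - {"fingers": 0,"delta_pos": [-19,0.3,-35],"angular": [0,0,0]}
    - {"fingers": 0,"delta_pos": [-22.5,0.3,-39],"angular": [0,0,0]}

```text
clock: 30.9
tool_pos: [0.5043, -0.0166, 0.1024]
orientation: [-180.0, 5.1, 172.4]
force: [-8.7, 0.2, 5.9]
opening: 0.0003
gripper_force: 4.7
```

```bash
python3 - <<'E'
from h import *
import cv2
go(-79,-33,37,180,5.4)
b=ctrl.snapshot("scene")
cv2.imwrite("pics/c8.png",cv2.resize(b[110:230,195:315],(600,600),interpolation=2)[...,::-1])
E
```

```text
now saw [-55.  -32.4 102.4] rpy [-180.     5.1  172.4] q [  22.5    8.6  -35.7    3.9  -41.3 -122.9] F saw [-8.6 -1.   5.9] t 30.9
delta [29.7 -0.6 63. ] ang [-0.1 -0.3 -0. ]
```

View pics/c8.png

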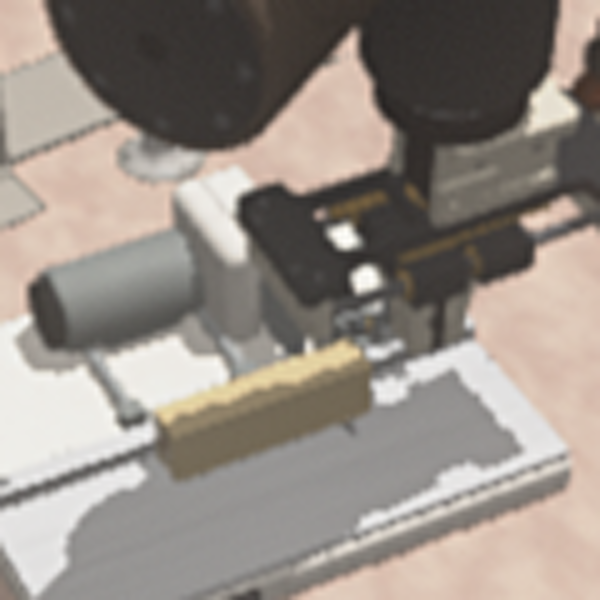

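The tab is being carried up behind the fingers, at about (365,320), and the block is in place. The force now acts along the stop's arm, so I'll slip the fingertip underneath the tab and push from below.

Call:
apply_moves:
  deltas:
    - {"fingers": 0,"delta_pos": [3,0,0],"angular": [0,0,0]}
    - {"fingers": 0,"delta_pos": [3,0,9],"angular": [0,0,0]}
    - {"fingers": 0,"delta_pos": [3,0,9],"angular": [0,0,0]}
    - {"fingers": 0,"delta_pos": [-2,0,9.5],"angular": [0,0,0]}
    - {"fingers": 0,"delta_pos": [-5,0,9.5],"angular": [0,0,0]}
    - {"fingers": 0,"delta_pos": [-6,0,9.5],"angular": [0,0,0]}

```text
clock: 31.55
tool_pos: [0.5106, -0.0167, 0.0934]
orientation: [-180.0, 5.0, 172.4]
force: [-20.9, 9.1, 18.1]
opening: 0.0009
gripper_force: 17.0
```

```bash
python3 - <<'E'
from h import *
go(-79,-33,37,180,5.4)
E
```

```text
now saw [-48.7 -31.7  93.4] rpy [-180.     5.   172.4] q [  22.1    9.9  -35.5    3.8  -40.3 -122.5] F saw [-21.9   6.3  18.1] t 31.55
delta [35.1 -1.3 53.6] ang [-0.  -0.4 -0.1]
```

Call:
apply_moves:
  deltas:
    - {"fingers": 0,"delta_pos": [3,0.8,-3.3],"angular": [0,0,0]}
    - {"fingers": 0,"delta_pos": [2,0.8,-7],"angular": [0,0,0]}
    - {"fingers": 0,"delta_pos": [-2,0.5,-10],"angular": [0,0,0]}
    - {"fingers": 0,"delta_pos": [-5,0.5,-13],"angular": [0,0,0]}

```text
clock: 31.95
tool_pos: [0.5184, -0.0163, 0.108]
orientation: [179.9, 5.4, 172.5]
force: [-1.1, 0.4, -0.6]
opening: 0.0003
gripper_force: 0.5
```

```bash
python3 - <<'E'
from h import *
go(-79,-33,37,180,5.4)
E
```

```text
now saw [-41.  -30.2 108. ] rpy [179.9   5.4 172.5] q [  21.9    9.3  -33.9    3.8  -42.1 -122.1] F saw [-1.2  0.3 -0.6] t 31.95
delta [44.4 -2.9 67.1] ang [ 0.1 -0.   0. ]
```

Call:
apply_moves:
  deltas:
    - {"fingers": 0,"delta_pos": [-8,0,-8],"angular": [0,0,0]}
    - {"fingers": 0,"delta_pos": [-15,0,-12],"angular": [0,0,0]}
    - {"fingers": 0,"delta_pos": [-22,0,-14],"angular": [0,0,0]}
    - {"fingers": 0,"delta_pos": [-29,0,-16],"angular": [0,0,0]}
    - {"fingers": 0,"delta_pos": [-36,0,-17],"angular": [0,0,0]}

```text
clock: 32.45
tool_pos: [0.5524, -0.021, 0.1281]
orientation: [179.9, 5.4, 172.5]
force: [-1.2, 0.1, 0.7]
opening: 0.0007
gripper_force: 0.7
```

```bash
python3 - <<'E'
from h import *
go(27,-31,133,180,5.4)
E
```

```text
now saw [ -6.8 -30.5 128.1] rpy [179.9   5.4 172.5] q [  19.8   11.   -28.3    3.3  -46.  -119.6] F saw [-1.3 -0.   0.7] t 32.45
delta [-34.1  -0.5  -1.7] ang [ 0.1 -0.  -0. ]
```

Call:
apply_moves:
  deltas:
    - {"fingers": 0,"delta_pos": [-7,0,-1.5],"angular": [0,0,0]}
    - {"fingers": 0,"delta_pos": [-14,0,-1.5],"angular": [0,0,0]}
    - {"fingers": 0,"delta_pos": [-20,0,-1.5],"angular": [0,0,0]}
    - {"fingers": 0,"delta_pos": [-26,0,-1.5],"angular": [0,0,0]}
    - {"fingers": 0,"delta_pos": [-31,0,-1.5],"angular": [0,0,0]}
    - {"fingers": 0,"delta_pos": [-34,0,-1.5],"angular": [0,0,0]}
    - {"fingers": 0,"delta_pos": [-34,0,-1.5],"angular": [0,0,0]}

```text
clock: 33.15
tool_pos: [0.5855, -0.0253, 0.1324]
orientation: [179.9, 5.4, 172.5]
force: [-0.1, 0.1, -1.2]
opening: 0.0002
gripper_force: 0.0
```

Call:
apply_moves:
  deltas:
    - {"fingers": 0,"delta_pos": [10,0,0],"angular": [0,0,0]}
    - {"fingers": 0,"delta_pos": [40,0,0],"angular": [0,0,0]}
    - {"fingers": 0,"delta_pos": [80,-10,-40],"angular": [0,0,0]}
    - {"fingers": 0,"delta_pos": [90,-50,-90],"angular": [0,0,0]}
    - {"fingers": 0,"delta_pos": [90,-100,-90],"angular": [0,0,0]}
    - {"fingers": 0,"delta_pos": [90,-150,-90],"angular": [0,0,0]}
    - {"fingers": 0,"delta_pos": [90,-200,-90],"angular": [0,0,0]}
    - {"fingers": 0,"delta_pos": [90,-240,-90],"angular": [0,0,0]}

```text
clock: 33.95
tool_pos: [0.456, -0.248, 0.2144]
orientation: [179.9, 5.5, 172.5]
force: [2.1, 0.5, -0.1]
opening: 0.0003
gripper_force: 0.0
```

```bash
python3 - <<'E'
from h import *
import cv2
print(s(ctrl.get_obs()["tool_pos"]),ctrl.get_obs()["clock"])
a=ctrl.snapshot("top");b=ctrl.snapshot("scene")
cv2.imwrite("pics/t9.png",a[...,::-1]);cv2.imwrite("pics/s9.png",b[...,::-1])
def comp(im,lo,hi,roi):
    x0,y0,x1,y1=roi;h=cv2.cvtColor(im,cv2.COLOR_RGB2HSV)[y0:y1,x0:x1];m=cv2.inRange(h,lo,hi)
    n,l,st,c=cv2.connectedComponentsWithStats(m)
    return [(int(st[i,4]),np.round(c[i]+[x0,y0],1).tolist()) for i in range(1,n) if st[i,4]>2]
K=((8,130,90),(22,255,255))
im0=lambda f:cv2.imread(f)[...,::-1].copy()
for n,f0,f9,rs in(("top","pics/top0.png",a,(270,150,315,190)),("scene","pics/scene0.png",b,(255,145,300,200))):
    print(n,"knob before",comp(im0(f0),*K,rs),"now",comp(f9,*K,rs))
for n,im,roi in(("top",a,(200,140,300,205)),("scene",b,(190,150,290,230))):
    x0,y0,x1,y1=roi;h=cv2.cvtColor(im,cv2.COLOR_RGB2HSV)[y0:y1,x0:x1];m=cv2.inRange(h,(15,60,60),(35,255,255))
    c=max(cv2.findContours(m,0,2)[0],key=cv2.contourArea)+[x0,y0];r=cv2.minAreaRect(c);print(n,"block",cv2.contourArea(c),r)
    if n=="top":
        B=np.array([s(ray("top",p,.066)) for p in cv2.boxPoints(r)]);print(B)
E
```

```text
[ -72.6 -268.1  214.4] 33.95
top knob before [(3, [291.3, 168.7])] now [(4, [291.8, 167.2])]
scene knob before [] now []
top block 186.5 ((263.3289794921875, 178.47769165039062), (34.490447998046875, 6.725637435913086), 7.4314093589782715)
[[-22.9 101.   66. ]
 [ -0.  100.8  66. ]
 [ -1.3 -15.8  66. ]
 [-24.1 -15.5  66. ]]
scene block 532.5 ((248.20608520507812, 190.84512329101562), (14.569011688232422, 43.26255798339844), 69.775146484375)
```

```bash
python3 - <<'E'
from h import *
import cv2
for n,f,roi in(("top","t6",(200,140,300,205)),("top","t9",(200,140,300,205)),("scene","s6",(190,150,290,230)),("scene","s9",(190,150,290,230))):
    x0,y0,x1,y1=roi;h=cv2.cvtColor(cv2.imread(f"pics/{f}.png"),cv2.COLOR_BGR2HSV)[y0:y1,x0:x1];m=cv2.inRange(h,(15,60,60),(35,255,255))
    c=max(cv2.findContours(m,0,2)[0],key=cv2.contourArea)+[x0,y0];print(f,cv2.contourArea(c),c[:,0].min(0),c[:,0].max(0),c[:,0].mean(0).round(1))
# tab top: dark/grey upright end in scene: change region between s6 and s9, and other bystanders s9 vs scene0
a=cv2.imread("pics/scene0.png").astype(int);b=cv2.imread("pics/s9.png").astype(int)
d=(np.abs(a-b).sum(2)>90).astype(np.uint8);n,l,st,c=cv2.connectedComponentsWithStats(cv2.morphologyEx(d,cv2.MORPH_OPEN,np.ones((3,3),np.uint8)))
print([st[i].tolist() for i in range(1,n) if st[i,4]>8])
g=cv2.imread("pics/s9.png")[140:190:2,255:285:2].sum(2)//3;print(g)
E
```

```text
t6 190.5 [246 173] [280 183] [262.7 178.9]
t9 186.5 [246 174] [280 184] [264.1 179.1]
s6 452.5 [226 181] [266 204] [244.5 192.7]
s9 532.5 [226 178] [268 204] [245.2 191.4]
[[282, 0, 121, 85, 3898], [409, 2, 103, 240, 10525], [469, 41, 6, 6, 21], [421, 45, 14, 10, 112], [333, 83, 46, 75, 1398], [379, 84, 4, 10, 31], [402, 122, 13, 9, 94], [265, 148, 3, 10, 30], [202, 159, 164, 119, 5431], [257, 178, 9, 9, 42], [250, 181, 6, 4, 18], [242, 185, 4, 3, 12], [385, 191, 10, 7, 57], [333, 218, 18, 75, 481], [467, 238, 20, 13, 106], [275, 254, 35, 28, 514], [438, 274, 3, 3, 9], [435, 275, 10, 7, 38], [234, 279, 25, 27, 450], [435, 285, 4, 3, 12], [458, 292, 46, 46, 974], [315, 296, 56, 55, 1451], [372, 306, 9, 7, 50], [362, 329, 10, 7, 49], [412, 333, 4, 4, 14], [448, 337, 6, 4, 18], [444, 339, 3, 3, 9], [350, 368, 27, 16, 117], [442, 372, 3, 3, 9], [403, 375, 23, 9, 136], [437, 379, 4, 5, 18]]
[[197 194 192 194 194 192 187 187 186 190 191 191 196 198 200]
 [196 196 196 195 196 198 192 185 189 194 195 194 194 194 197]
 [192 195 165 172 185 195 196 190 192 196 199 199 195 192 195]
 [187 186 14
[... 674 characters left out ...]
0 192]
 [232 231 190  61  95  93 221 231 229 229 229 229 226 194 185]
 [229 224 158  64  96  99 155 232 229 228 228 229 230 224 187]
 [215 174 105  98  96 105 119 208 231 229 229 229 230 231 224]
 [168 171 107  87 112 134 109 123 208 231 229 229 216 184 197]
 [115 150 112  78  85 100  86 120 155 219 221 196 207 214 228]
 [105 219 150 110 165 178 151 185 197 219 219 225 185 150  94]
 [110 173 188 193 192 192 170 222 211 192 149  95  97 115 186]
 [193 192 190 191 191 192 194 188 104  91 121 185 220 225 224]
 [190 190 192 193 190 161 117 110 164 201 225 223 221 221 221]
 [193 197 165 133 102  96  98 203 226 223 221 221 221 221 223]
 [141 104  98 100 100 101  98 203 222 221 222 222 222 203 187]]
```

```bash
python3 -c "
from plant import ctrl
print(ctrl.close_job())"
```

```text
the job is handed in; nothing more can be done
None
```

The job is handed in with the block flat against the fence at the gauged position and the stop flipped back up, though three pushes were firmer than planned (about 14 N gauging the block, 10 N onto the fence, 22 N flipping the stop up), and I saw no sign that the stop's setting or anything else on the bench had moved.

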